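# Fit the adjustable wrench and nip up the hold-down nut

## Robot

A 6-joint arm with a two-finger parallel gripper is mounted at the origin on the work surface. World frame = base frame: x ahead of the robot, y to its left, z up, the work surface at z = 0. Lengths are in m, angles in rad, forces in N, time in s.
With the tool pointing down it reaches from about 0.35 to 0.775 m from the base axis. Payload 5.5 kg.
Tool frame: the origin (TCP) lies midway between the tips of the shut fingers; the grasp point (between the pads) lies 19 mm behind it (env.tcp_to_grasp is the distance from the TCP to the grasp point, in m); z points along the fingers, y is the direction in which the jaws open and shut (so a half turn about z gives the same grasp; the last joint's range is limited). The gripper opens to 85 mm and grips with 20 to 120 N. Pads are 22 mm wide; open, the fingers measure 114 mm over their backs; the gripper's body (76 mm by 85 mm) begins 54 mm behind the grasp point. The pads swing forward as they close: fully open they stand 13 mm farther back than shut.
Start: joints at [-1.466, 0.313, 0.046, 1.304, 0, 1.431], TCP at [0.139, -0.558, 0.231] pointing down, gripper open.
Joint ranges: [-2.76, 2.76], [-0.86, 1.69], [-1.03, 1.26], [-2.2, 2.34], [-1.47, 1.5], [-3.14, 3.14]. Speed limits (rad/s): [2.57, 2.57, 3.14, 3.14, 3.14, 3.14].

## Interface

Orientations are given as a unit quaternion [w, x, y, z].
In Python, from workcell import get_state, viewer, hand_in, finder, env gives the robot as it stands.
- The arm moves only by the tool arm_command, never from a script. Its argument "motion" is a list of rows, each an object of numbers: "x", "y", "z": the shift along the tool's x, y, z in mm; "rx", "ry", "rz": the turn, a rotation vector about the tool's x, y, z in degrees; "hand": the closure, from -1 (fully open) to 1 (shut). A call has 1 to 10 rows; each row is the pose to reach, as a shift and turn from the pose commanded when the call began, along the tool's axes at that moment; what a row does not reach only later rows make up. A row lasts 1/8 s, in which the tool goes at most 62.5 mm and 10.7 degrees, less where a joint would pass 70% of its speed; a pose out of reach is approached as far as the arm can. A call with a gripper value outside its range is refused whole. The fingers move at their own pace and stop on an object; "force" is the grip in N (left out, the last holds). Time passes only in rows, so rows that repeat a pose let the fingers close. It gives the time, the measured TCP pose, the force and the opening at its end, in the units of the state.
- get_state(): the state, without advancing time (a new reading comes with each control period).
- viewer.read_camera(name): name is "scene" or "top"; returns a dict with "image" (420x560x3 uint8, red, green, blue), "z_map" (420x560 float32, m along the optical axis (not along the pixel's ray), 0 where there is no reading), "intrinsics" (3x3 intrinsics, pixels), "k1" (the pictures are not rectified: a ray, as slopes to the right and down, at radius r is drawn at 1 + k1 r^2 times it, then the intrinsics apply), "rvec" (rotation vector, rad) and "tvec" (3), from world to camera coordinates, as OpenCV has them. Camera axes: x right, y down, z forward; pixel columns grow to the right and rows downward; lengths in m; the calibration is good to about 2 mm. A picture is of the moment at which its call begins.
- hand_in(): hands the job in, once; it reports no verdict.
Trained networks look in a picture, given as the dict that the camera call returned (one of the last four; its "shot" number tells which), for a name from the list of things; names that differ only in an ending like _2 or _b are one class to them, and where a whole thing is asked for, a point or a joint stands for the part that bears it (a point fixed in the world has none). Each returns a list of dicts, best first, with "score" (0 to 1); they miss things now and then, are a little off and sometimes report something else, mostly with a low value. They report only what shows in the picture. A call takes as long as a camera call. They do not tell look-alikes from the thing itself.
- finder.find_in(picture, query): "at" ([column, row] in pixels, amid what is visible of it).
- finder.masks_of(picture, query): "region" (420x560 bool, what is visible of it) and "at" ([column, row] in pixels, amid what is visible of it).
The state is a dict: "clock": time; "joint_pos": joint angles; "qvel": joint speeds; "tau": joint torques, N m; "tcp_pos": TCP position; "orientation": TCP orientation; "wrist_force": force on the tool from outside, world axes, zero at the start; "ft_torque": the same for the moment, N m; "finger_gap": finger opening in m.
Only numpy, scipy, OpenCV 4.12 (cv2) and the standard library are available. Lean on these libraries where they do the work, as an engineer would, in place of code of your own. Each camera call takes 0.05 s, during which the arm holds its last target.

## Task

The adjustable wrench is lying over the positioner's hold-down nut with its jaws too wide: with a light thumb roll the knurled worm until the jaws just fit the nut, without jamming them on it, and only then swing the handle clockwise (seen from above) until the nut comes up firm, without forcing it so hard that the jaws spread. Leave the wrench lying on the nut with the jaws still fitting, and do not disturb the loose things around it.

Things in the scene. Friction and masses are not known exactly. Their poses are not given: they have to be found in the camera images.
- base_plate: Grey steel base plate of a small positioner (slides, knobs, two brass pins), screwed to the bench: 200 x 420 x 12 mm, top 12 mm above the bench. Origin: on the bench under the axis of the loose hold-down nut; plate x -100..100, y -120..300 mm, the 110 mm tall positioner stands at y 90..210 mm. z up.
- hold_nut (a joint): Turn of the loose hold-down nut about its upright stud, rad, growing clockwise seen from above (tightening). About 0 at the start; it runs easily (0.08 N m) and comes up firm at 0.70, a hard stop.
- nut_top (a point): Centre of the nut's upper face, on the stud axis, 28 mm above the bench. Steel hex nut 24 mm across flats, 16 mm high, bottom on the plate; its stud (16 mm) stands 12 mm above it.
- wrench: Steel adjustable wrench, 250 mm, 0.47 kg, loose, flat on the plate, mouth round the nut. Origin: middle of the mouth at 24 mm opening, underside. x points out of the mouth, y from the fixed jaw (face at y -12) to the movable jaw, z up. Head 16 mm thick, x -50..14, y -28..27 mm; handle along (-0.966, 0.259, 0), 24 to 29 mm wide, 9 mm thick (z 3..12), ending 206 mm from the origin.
- wrench_jaw: Movable jaw of the wrench, axes as the wrench. Origin: on its gripping face, underside. Its y in the wrench frame is 12 mm when it touches a nut squarely; it starts 2.0 to 3.2 mm wider. The nut may sit up to 3 degrees askew in the open jaws and squares up as they close on it. Moved only by the worm.
- worm: Knurled roller in the window of the wrench's head. Origin: its centre, (-37, 3, 10.5) mm in the wrench frame; radius 8, length 15 mm, axle along the wrench's y, top 2.5 mm proud of the head. Stroking its top towards the mouth (wrench +x) closes the jaw, 3 mm a turn. It drags 0.045 N m (5.6 N at the rim): 8 to 12 N of pressure rolls it, less slips. It holds the jaw up to about 8 N of push at handle_push.
- handle_push (a point): Point on the middle of the handle, 165 mm from the mouth's middle, half way up the handle's thickness (7.5 mm above the wrench's underside); the handle is 25 mm wide here and overhangs the bench beyond the plate's edge.
- ceramic_ring: Bystander: loose unglazed ceramic ring, 30 mm across, 9 mm high, on the bench. Origin: centre of its underside.
- collet: Bystander: loose brass collet, 24 mm across, 28 mm high, standing on the plate. Origin: centre of its underside.
- parts_box: Bystander: loose lidded plastic box, 64 x 48 x 34 mm, on the bench. Origin: centre of its underside.
There are look-alikes about, which are no part of the job. Several things have the shape of the wrench; the one meant has the colours described above.

How it is judged:
On the way, in this order (a step that is already met when the one before it is completed fails the run):
1. the jaws are rolled down until they fit the nut (less than 1 mm slack), before the nut is turned (y of wrench_jaw in the frame of wrench below 0.013 m and value of joint hold_nut below 0.3 rad), for 0.2 s.
2. the nut is turned clockwise until it is firm (stop at 0.70 rad) (value of joint hold_nut above 0.66 rad), for 0.2 s.
At the end, for the whole second after the job is handed in: The nut is firm (within 0.05 rad of its stop), the wrench lies flat and still on the plate with its mouth on the nut (middle within 6 mm of the nut's axis, tilt under 0.1 rad), and its jaws still fit (no more than 1.5 mm slack) (value of joint hold_nut above 0.65 rad and y of wrench_jaw in the frame of wrench below 0.0135 m and horizontal distance between wrench and nut_top below 0.006 m and angle between wrench's own z axis and vertical below 0.1 rad and linear speed of wrench below 0.02 m/s); the robot touches nothing.
It fails at once if the nut is turned while the jaws have more than 1.5 mm slack (value of joint hold_nut above 0.3 rad and y of wrench_jaw in the frame of wrench above 0.0135 m).
It fails at once if the jaws are jammed on the nut: movable jaw pressing with more than 70 N before the nut is turned (contact force between wrench_jaw and base_plate above 70 N and value of joint hold_nut below 0.1 rad).
It fails at once if the worm is pressed with more than 30 N (contact force between the fingers and worm above 30 N).
It fails at once if a bystander is moved more than 10 mm (distance of any of ceramic_ring, collet, parts_box from where it was at the start of the episode above 0.01 m).
It also fails if it takes over 72 s, if anything falls off the work surface, if the arm or the gripper's body presses on something with over 40 N, if the wrist force passes 120 N, or if a joint passes its speed limit or range.

## Working session

There is one attempt and no reset: what is moved stays moved. The work goes in short steps, Python scripts to look and compute and a tool call to move; the robot and the scene stay as the last step left them, time stands still between calls to the robot, and variables do not carry over. Pictures are saved under pics/ and viewed, and the job is handed in when it is done.

Besides the shell and the picture viewer there is one more tool, called after "Call:" as a command line: name --argument value ..., lists and objects as JSON in quotes. arm_command: Moves the arm, as the interface text tells. Its arguments: {"type":"object","properties":{"motion":{"type":"array","items":{"type":"object","properties":{"x":{"type":"number"},"y":{"type":"number"},"z":{"type":"number"},"rx":{"type":"number"},"ry":{"type":"number"},"rz":{"type":"number"},"hand":{"type":"number"}}}},"force":{"type":"number"}},"required":["motion"]}

```bash
mkdir -p pics; ls; cat > h.py <<'E'
import numpy as np, cv2
from workcell import get_state, viewer, hand_in, finder, env
def cam(n):
    d=viewer.read_camera(n); return d
def save(im,name,scale=1):
    im=cv2.cvtColor(np.ascontiguousarray(im),cv2.COLOR_RGB2BGR)
    if scale!=1: im=cv2.resize(im,None,fx=scale,fy=scale,interpolation=cv2.INTER_CUBIC)
    cv2.imwrite('pics/'+name,im)
def slopes(d,px):
    K=np.array(d['intrinsics']);px=np.atleast_2d(np.array(px,float))
    q=np.stack([(px[:,0]-K[0,2])/K[0,0],(px[:,1]-K[1,2])/K[1,1]],1)
    s=q.copy()
    for _ in range(20): s=q/(1+d['k1']*(s**2).sum(1,keepdims=True))
    return s
def world_z(d,px,z):
    R,_=cv2.Rodrigues(np.array(d['rvec'],float)); t=np.array(d['tvec'],float).ravel()
    s=slopes(d,px); r=np.c_[s,np.ones(len(s))]@R  # R^T r
    c=-R.T@t
    k=(z-c[2])/r[:,2]
    return c+r*k[:,None]
def world_d(d,px):
    R,_=cv2.Rodrigues(np.array(d['rvec'],float)); t=np.array(d['tvec'],float).ravel()
    px=np.atleast_2d(px); s=slopes(d,px)
    zz=np.array([d['z_map'][int(round(p[1])),int(round(p[0]))] for p in px])
    return (np.c_[s,np.ones(len(s))]*zz[:,None]-t)@R
def proj(d,P):
    R,_=cv2.Rodrigues(np.array(d['rvec'],float)); t=np.array(d['tvec'],float).ravel()
    p=np.atleast_2d(P)@R.T+t; s=p[:,:2]/p[:,2:]
    s=s*(1+d['k1']*(s**2).sum(1,keepdims=True)); K=np.array(d['intrinsics'])
    return np.c_[s[:,0]*K[0,0]+K[0,2],s[:,1]*K[1,1]+K[1,2]]
E
python3 - <<'E'
from h import *
for n in('scene','top'):
    d=cam(n); save(d['image'],n+'0.png',1.4)
    R,_=cv2.Rodrigues(np.array(d['rvec'],float)); print(n,-R.T@np.array(d['tvec']).ravel(),R[2],np.array(d['intrinsics'])[0,0],d['k1'])
    for q in('wrench','worm','wrench_jaw','hold_nut','base_plate','ceramic_ring','collet','parts_box'):
        print(q,[(np.round(r['at']).tolist(),round(r['score'],2)) for r in finder.find_in(d,q)])
print(get_state())
E
```

```text
pics
scene [ 1.10137756 -0.1236551   0.51113881] [-0.76506197  0.10999226 -0.63449341] 410.06557637397685 -0.040655540583199146
wrench [([306.0, 250.0], 0.68), ([188.0, 178.0], 0.61)]
worm [([328.0, 238.0], 0.57), ([301.0, 252.0], 0.37), ([388.0, 250.0], 0.37)]
wrench_jaw [([329.0, 225.0], 0.64), ([179.0, 161.0], 0.48), ([387.0, 230.0], 0.22)]
hold_nut []
base_plate [([386.0, 232.0], 0.75)]
ceramic_ring [([385.0, 252.0], 0.36)]
collet [([386.0, 249.0], 0.64)]
parts_box [([403.0, 306.0], 0.66)]
top [ 0.34964927 -0.01596797  1.33578858] [ 0.14780582 -0.02422389 -0.9887197 ] 546.283207651439 -0.19370714042967854
wrench [([264.0, 186.0], 0.89), ([354.0, 294.0], 0.88)]
worm [([248.0, 192.0], 0.54), ([242.0, 207.0], 0.5), ([353.0, 307.0], 0.43)]
wrench_jaw [([250.0, 207.0], 0.39)]
hold_nut [([249.0, 192.0], 0.58), ([194.0, 215.0], 0.44), ([238.0, 206.0], 0.37)]
base_plate [([200.0, 213.0], 0.82)]
ceramic_ring []
collet [([210.0, 174.0], 0.52)]
parts_box [([214.0, 134.0], 0.96)]
{'clock': 0.9, 'joint_pos': array([-1.46560337e+00,  3.13169912e-01,  4.61276192e-02,  1.30361376e+00,
       -1.29592341e-05,  1.43117956e+00]), 'qvel': array([-0.0013322 ,  0.00096185, -0.00149845, -0.00091868,  0.00292056,
        0.00069004]), 'tau': array([-9.43936975e-04, -4.80450547e+01,  2.98812890e+01,  1.22858169e-04,
       -4.15977865e-04, -2.49620331e-05]), 'tcp_pos': array([ 0.1393463 , -0.5579091 ,  0.23135163]), 'orientation': array([ 7.00129780e-05,  9.92517872e-01,  1.22099426e-01, -7.68575298e-06]), 'wrist_force': array([ 0.06173014, -0.45172503, -0.07014019]), 'ft_torque': array([ 0.00336878,  0.01288992, -0.0156848 ]), 'finger_gap': 0.08535871499480843}
```

View pics/scene0.png

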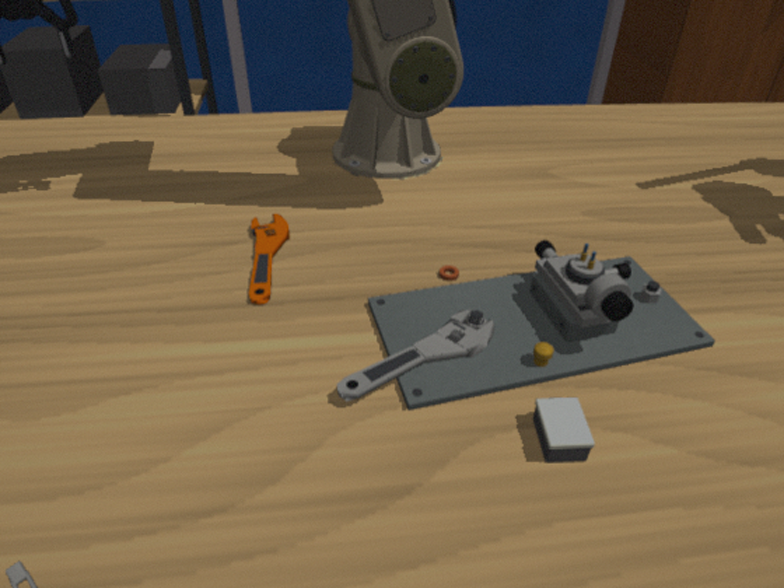

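View pics/top0.png

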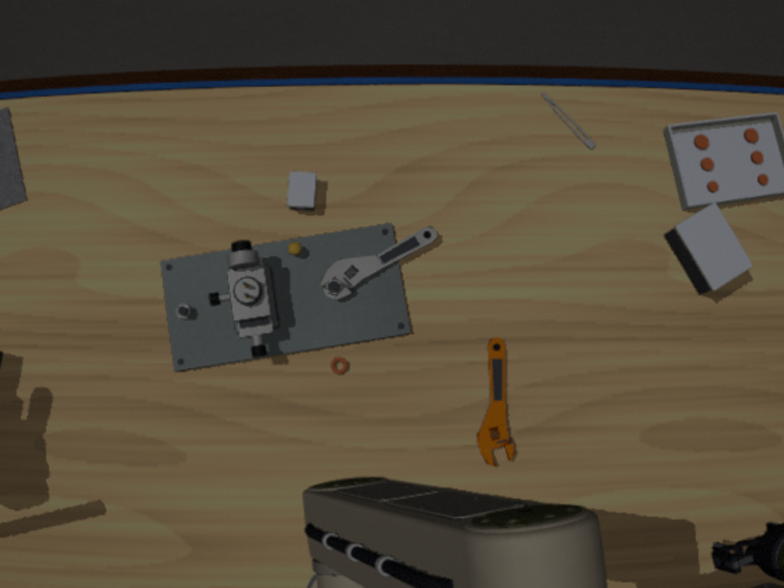

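```bash
python3 - <<'E'
from h import *
d=cam('top'); save(d['image'][150:260,170:320],'topc.png',5)
d=cam('scene'); save(d['image'][170:310,250:430],'scenec.png',4.4)
E
```

```text
(no output)
```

View crops.

View pics/topc.png

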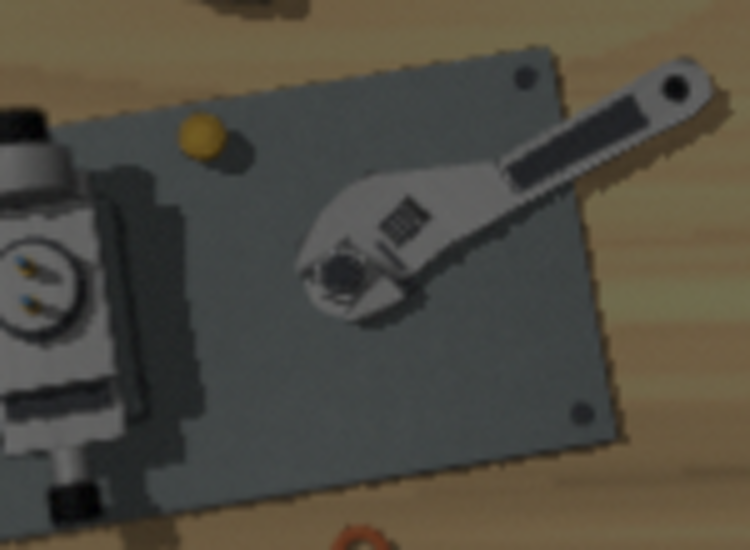

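View pics/scenec.png

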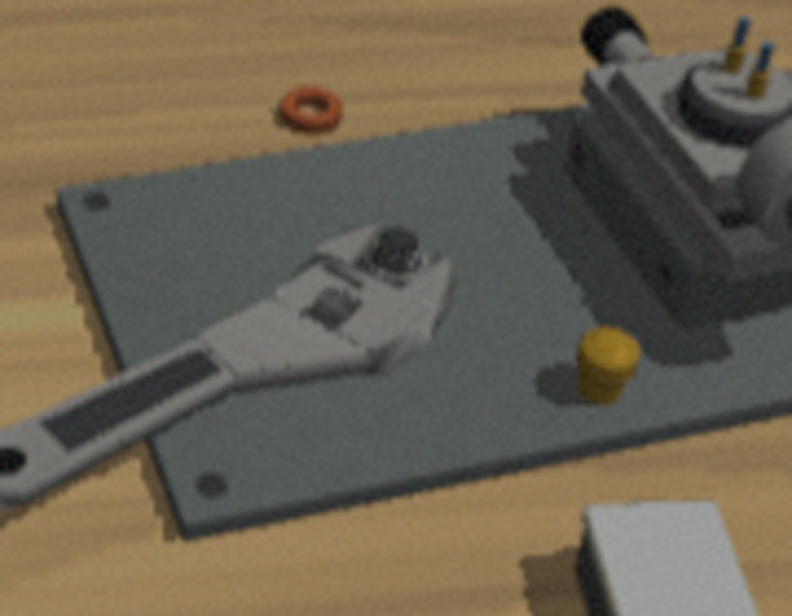

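```bash
python3 - <<'E'
from h import *
d=cam('top')
P=lambda c,r,z:world_z(d,[[170+c/5-.4,150+r/5-.4]],z)[0]
s=P(343,273,.040);w=P(405,222,.0305);h=P(676,88,.024)
print(s,w,h)
for v in(w-s,h-s): print(np.hypot(*v[:2])*1e3,np.degrees(np.arctan2(v[1],v[0])))
# plate corners
cs=[P(550,45,.012),P(625,437,.012)]; print(cs)
m=[r for r in finder.masks_of(d,'base_plate')][0]; mm=m['region'].astype(np.uint8)
wm=[r for r in finder.masks_of(d,'wrench') if r['at'][1]<230][0]; reg=wm['region']; ys,xs=np.nonzero(reg); print(len(xs))
Wd=world_d(d,np.c_[xs,ys]); print(np.percentile(Wd[:,2],[5,50,95]))
e=cam('scene')
Q=lambda c,r,z:world_z(e,[[250+c/4.4-.4,170+r/4.4-.4]],z)[0]
print('scene',Q(400,240,.04),Q(335,305,.0305),Q(10,460,.024))
bp=d
for n in('collet','parts_box'):
    a=finder.find_in(d,n)[0]['at'];print(n,world_d(d,[a]))
print('ring',P(360,550,.009))
save(np.where(reg[...,None],d['image'],d['image']//3)[150:260,170:320],'wm.png',5)
E
```

```text
[0.55982655 0.05117996 0.04      ] [0.58603407 0.02144909 0.0305    ] [ 0.65263287 -0.11233707  0.024     ]
39.63280384877542 -48.60408598212438
188.01816679407958 -60.42233016603587
[array([ 0.67806296, -0.05090108,  0.012     ]), array([ 0.4816144 , -0.08416263,  0.012     ])]
1252
[0.01627505 0.02598932 0.0317913 ]
scene [0.56570465 0.05409812 0.04      ] [0.5910597 0.0229307 0.0305   ] [ 0.65376748 -0.10940474  0.024     ]
collet [[0.63754363 0.11798051 0.04184798]]
parts_box [[0.7371582  0.11030303 0.03146367]]
ring [0.42862856 0.04544245 0.009     ]
```

View pics/wm.png

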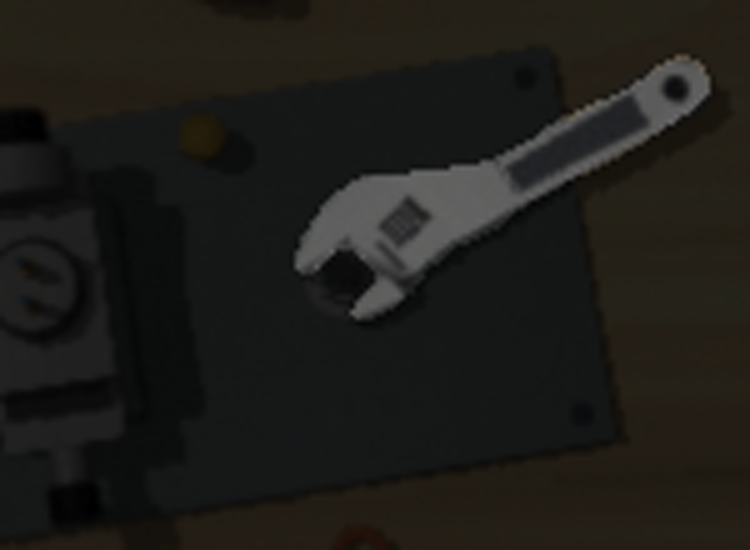

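Candidates for the wrench, in top-image pixels: the steel one on the plate with its mouth on the nut at (264,186), the orange one at (354,294), and a thin steel bar at about (405,86). I choose the steel one. The crop shows its worm at (251,194) and the stud at (238,204), which matches the description.

First move: shut the hand and travel high to above the worm.

Call:
arm_command --motion '[{"x": 575,"y": -454,"z": 60,"rz": -120.6,"hand": 1},{"x": 575,"y": -454,"z": 60,"rz": -120.6,"hand": 1},{"x": 575,"y": -454,"z": 60,"rz": -120.6,"hand": 1},{"x": 575,"y": -454,"z": 60,"rz": -120.6,"hand": 1},{"x": 575,"y": -454,"z": 60,"rz": -120.6,"hand": 1},{"x": 575,"y": -454,"z": 60,"rz": -120.6,"hand": 1},{"x": 575,"y": -454,"z": 60,"rz": -120.6,"hand": 1},{"x": 575,"y": -454,"z": 60,"rz": -120.6,"hand": 1},{"x": 575,"y": -454,"z": 60,"rz": -120.6,"hand": 1},{"x": 575,"y": -454,"z": 60,"rz": -120.6,"hand": 1}]' --force 60

```text
invalid input at $.motion[0]: expected keys x, y, z, rx, ry, rz, hand
```

Call:
arm_command --motion '[{"x": 575,"y": -454,"z": 60,"rx": 0,"ry": 0,"rz": -120.6,"hand": 1},{"x": 575,"y": -454,"z": 60,"rx": 0,"ry": 0,"rz": -120.6,"hand": 1},{"x": 575,"y": -454,"z": 60,"rx": 0,"ry": 0,"rz": -120.6,"hand": 1},{"x": 575,"y": -454,"z": 60,"rx": 0,"ry": 0,"rz": -120.6,"hand": 1},{"x": 575,"y": -454,"z": 60,"rx": 0,"ry": 0,"rz": -120.6,"hand": 1},{"x": 575,"y": -454,"z": 60,"rx": 0,"ry": 0,"rz": -120.6,"hand": 1},{"x": 575,"y": -454,"z": 60,"rx": 0,"ry": 0,"rz": -120.6,"hand": 1},{"x": 575,"y": -454,"z": 60,"rx": 0,"ry": 0,"rz": -120.6,"hand": 1},{"x": 575,"y": -454,"z": 60,"rx": 0,"ry": 0,"rz": -120.6,"hand": 1},{"x": 575,"y": -454,"z": 60,"rx": 0,"ry": 0,"rz": -120.6,"hand": 1}]' --force 60

```text
clock: 2.55
tcp_pos: [0.5214, -0.0631, 0.1804]
orientation: [0.001, 0.486, 0.874, -0.0]
wrist_force: [0.6, -1.3, 0.5]
finger_gap: -0.0001
```

Call:
arm_command --motion '[{"x": 38,"y": 100,"z": 50,"rx": 0,"ry": 0,"rz": -12.7,"hand": 1},{"x": 38,"y": 100,"z": 50,"rx": 0,"ry": 0,"rz": -12.7,"hand": 1},{"x": 38,"y": 100,"z": 100,"rx": 0,"ry": 0,"rz": -12.7,"hand": 1},{"x": 38,"y": 100,"z": 100,"rx": 0,"ry": 0,"rz": -12.7,"hand": 1},{"x": 38,"y": 100,"z": 100,"rx": 0,"ry": 0,"rz": -12.7,"hand": 1}]'

```text
clock: 3.18
tcp_pos: [0.5859, 0.0192, 0.0815]
orientation: [0.0, 0.39, 0.921, 0.0]
wrist_force: [0.4, -0.3, 0.3]
finger_gap: -0.0002
```

```bash
python3 - <<'E'
from h import *
s=get_state(); print(s['tcp_pos'],s['orientation'],s['joint_pos'],s['wrist_force'])
d=cam('top'); save(d['image'][150:260,170:320],'t1.png',5); print(proj(d,s['tcp_pos']), (proj(d,s['tcp_pos'])-[170,150]+.4)*5)
e=cam('scene'); save(e['image'][150:290,250:430],'s1.png',4.4); print((proj(e,s['tcp_pos'])-[250,150]+.4)*4.4)
np.save('bg.npy',0)
E
```

```text
[0.58591539 0.01924012 0.08153787] [3.47732567e-04 3.89790057e-01 9.20903680e-01 4.86593919e-05] [-1.04009282e-01  4.18594175e-01 -1.79682476e-01  9.71826112e-01
 -1.10051780e-04  6.96797946e-01] [ 0.38254458 -0.26888326  0.27144216]
[[250.88735919 190.14946668]] [[406.43679593 202.74733338]]
[[334.21908168 285.11741394]]
```

View pics/t1.png

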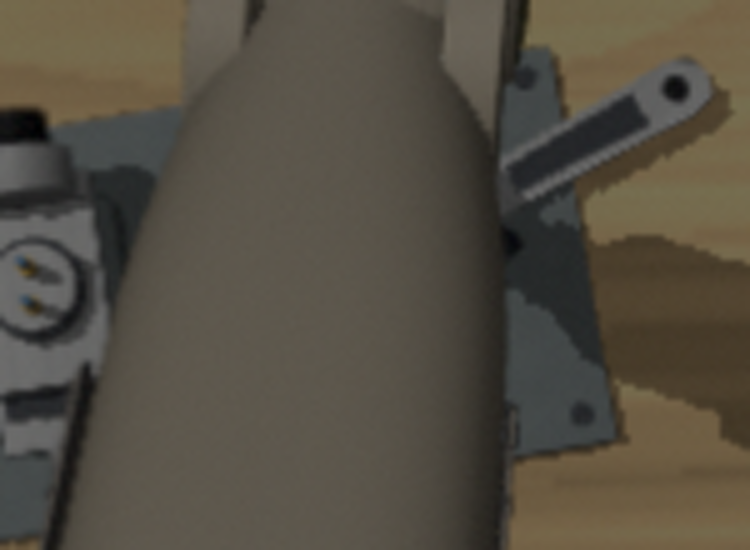

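View pics/s1.png

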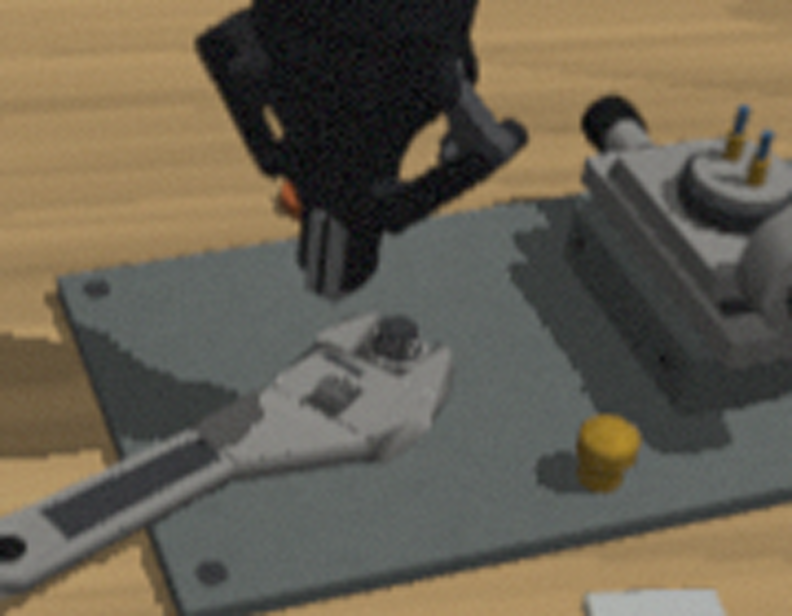

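Scene crop: the fingertip is at (338,285), against a predicted (334,285), so the calibration agrees. The worm is at (335,392) and the stud at (397,338). Next I descend just behind the worm top.

Call:
arm_command --motion '[{"x": -8,"y": 4,"z": 30,"rx": 0,"ry": 0,"rz": -0.5,"hand": 1},{"x": -8,"y": 4,"z": 47,"rx": 0,"ry": 0,"rz": -0.5,"hand": 1},{"x": -8,"y": 4,"z": 47,"rx": 0,"ry": 0,"rz": -0.5,"hand": 1},{"x": -8,"y": 4,"z": 48,"rx": 0,"ry": 0,"rz": -0.5,"hand": 1},{"x": -8,"y": 4,"z": 48,"rx": 0,"ry": 0,"rz": -0.5,"hand": 1}]'

```text
clock: 3.9
tcp_pos: [0.5946, 0.0167, 0.0333]
orientation: [0.001, 0.385, 0.923, 0.0]
wrist_force: [-0.3, 0.2, -0.9]
finger_gap: -0.0005
```

```bash
python3 - <<'E'
from h import *
s=get_state(); print(s['tcp_pos'],s['wrist_force'],s['qvel'])
e=cam('scene'); save(e['image'][170:270,270:400],'s2.png',6)
E
```

```text
[0.59461469 0.01667796 0.03326009] [-0.27866828  0.20165772 -0.91589029] [ 2.20104444e-03 -1.24907423e-04 -2.50787914e-03 -3.57215206e-03
  1.07548306e-05 -9.97669279e-04]
```

View pics/s2.png

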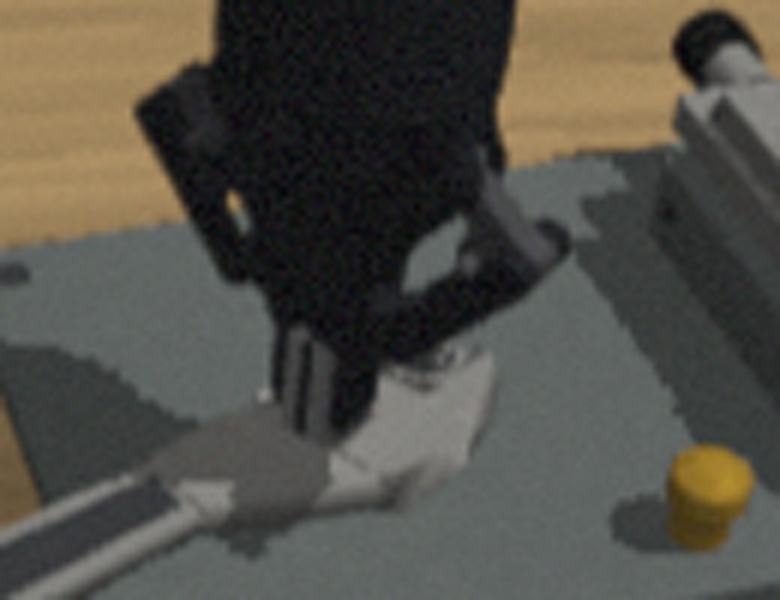

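Call:
arm_command --motion '[{"x": 0,"y": 0,"z": 2,"rx": 0,"ry": 0,"rz": 0,"hand": 1},{"x": 0,"y": 0,"z": 2.5,"rx": 0,"ry": 0,"rz": 0,"hand": 1},{"x": 0,"y": 0,"z": 2.5,"rx": 0,"ry": 0,"rz": 0,"hand": 1}]'

```text
clock: 4.32
tcp_pos: [0.5939, 0.0168, 0.0297]
orientation: [-0.0, 0.385, 0.923, -0.0]
wrist_force: [-0.5, 0.2, 0.7]
finger_gap: -0.0
```

Call:
arm_command --motion '[{"x": 0,"y": 0,"z": 0.7,"rx": 0,"ry": 0,"rz": 0,"hand": 1},{"x": 0,"y": 0,"z": 0.7,"rx": 0,"ry": 0,"rz": 0,"hand": 1}]'

```text
clock: 4.58
tcp_pos: [0.5941, 0.0167, 0.0293]
orientation: [0.0, 0.385, 0.923, -0.0]
wrist_force: [-0.5, -0.4, 1.3]
finger_gap: 0.0
```

Call:
arm_command --motion '[{"x": 0,"y": 0,"z": 0.7,"rx": 0,"ry": 0,"rz": 0,"hand": 1},{"x": 0,"y": 0,"z": 0.7,"rx": 0,"ry": 0,"rz": 0,"hand": 1}]'

```text
clock: 4.82
tcp_pos: [0.5941, 0.0167, 0.0291]
orientation: [0.0, 0.385, 0.923, 0.0]
wrist_force: [-2.2, 0.5, 5.8]
finger_gap: 0.0002
```

Call:
arm_command --motion '[{"x": 2,"y": 0,"z": 0,"rx": 0,"ry": 0,"rz": 0,"hand": 1},{"x": 4,"y": 0,"z": 0,"rx": 0,"ry": 0,"rz": 0,"hand": 1}]'

```text
clock: 5.08
tcp_pos: [0.593, 0.0185, 0.0293]
orientation: [0.002, 0.386, 0.923, -0.0]
wrist_force: [2.4, -4.4, 3.9]
finger_gap: -0.0003
```

Call:
arm_command --motion '[{"x": 1,"y": 0,"z": 0.8,"rx": 0,"ry": 0,"rz": 0,"hand": 1},{"x": 2,"y": 0,"z": 0.8,"rx": 0,"ry": 0,"rz": 0,"hand": 1},{"x": 3,"y": 0,"z": 0.8,"rx": 0,"ry": 0,"rz": 0,"hand": 1}]'

```text
clock: 5.45
tcp_pos: [0.5925, 0.0193, 0.0294]
orientation: [0.004, 0.386, 0.922, -0.001]
wrist_force: [4.5, -9.1, 6.5]
finger_gap: 0.0005
```

```bash
python3 - <<'E'
from h import *
s=get_state(); print(s['tcp_pos'],s['wrist_force'],s['qvel'],s['ft_torque'])
e=cam('scene'); save(e['image'][170:270,270:400],'s3.png',6)
E
```

```text
[0.59252597 0.01925127 0.02935174] [ 4.49184873 -9.05257925  6.47283465] [ 0.00708151 -0.01012322 -0.01295721 -0.00645703 -0.00144925  0.00981536] [-1.81028049 -0.85240105  0.02788551]
```

View pics/s3.png

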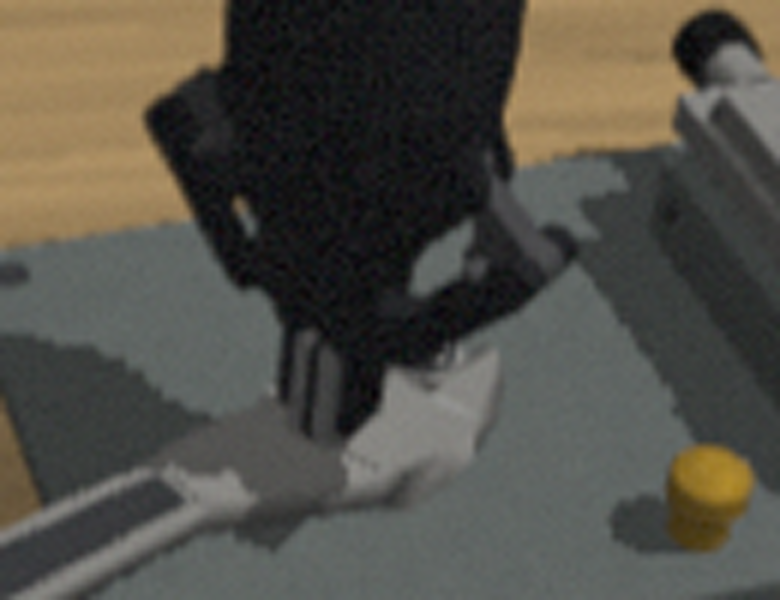

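Call:
arm_command --motion '[{"x": -3,"y": 0,"z": -2,"rx": 0,"ry": 0,"rz": 0,"hand": 1},{"x": -1,"y": 0,"z": -4.5,"rx": 0,"ry": 0,"rz": 0,"hand": 1},{"x": -1,"y": 0,"z": -4.5,"rx": 0,"ry": 0,"rz": 0,"hand": 1}]'

```text
clock: 5.88
tcp_pos: [0.5886, 0.0217, 0.0314]
orientation: [-0.001, 0.385, 0.923, -0.0]
wrist_force: [-0.7, -0.0, 0.1]
finger_gap: 0.0001
```

Call:
arm_command --motion '[{"x": 0,"y": 0,"z": 1.0,"rx": 0,"ry": 0,"rz": 0,"hand": 1},{"x": 0,"y": 0,"z": 1.0,"rx": 0,"ry": 0,"rz": 0,"hand": 1}]'

```text
clock: 6.12
tcp_pos: [0.5893, 0.0213, 0.0307]
orientation: [-0.001, 0.385, 0.923, -0.0]
wrist_force: [-0.4, -0.0, -0.5]
finger_gap: 0.0001
```

Call:
arm_command --motion '[{"x": 0,"y": 0,"z": 0.8,"rx": 0,"ry": 0,"rz": 0,"hand": 1},{"x": 0,"y": 0,"z": 0.8,"rx": 0,"ry": 0,"rz": 0,"hand": 1}]'

```text
clock: 6.38
tcp_pos: [0.5896, 0.0212, 0.0305]
orientation: [-0.0, 0.385, 0.923, 0.0]
wrist_force: [-1.7, 1.3, 3.9]
finger_gap: 0.0001
```

Call:
arm_command --motion '[{"x": 0,"y": 0,"z": 0.7,"rx": 0,"ry": 0,"rz": 0,"hand": 1},{"x": 1,"y": 0,"z": 0.7,"rx": 0,"ry": 0,"rz": 0,"hand": 1},{"x": 2,"y": 0,"z": 0.7,"rx": 0,"ry": 0,"rz": 0,"hand": 1}]'

```text
clock: 6.75
tcp_pos: [0.5895, 0.0214, 0.0304]
orientation: [0.001, 0.386, 0.923, -0.001]
wrist_force: [1.3, -3.3, 5.1]
finger_gap: 0.0001
```

Call:
arm_command --motion '[{"x": 1,"y": 0,"z": 0.8,"rx": 0,"ry": 0,"rz": 0,"hand": 1},{"x": 2,"y": 0,"z": 0.8,"rx": 0,"ry": 0,"rz": 0,"hand": 1},{"x": 3,"y": 0,"z": 0.8,"rx": 0,"ry": 0,"rz": 0,"hand": 1},{"x": 4,"y": 0,"z": 0.8,"rx": 0,"ry": 0,"rz": 0,"hand": 1}]'

```text
clock: 7.25
tcp_pos: [0.5883, 0.0228, 0.0304]
orientation: [0.003, 0.386, 0.922, -0.001]
wrist_force: [1.1, -7.0, 7.4]
finger_gap: -0.0001
```

Call:
arm_command --motion '[{"x": 1,"y": 0,"z": 0.4,"rx": 0,"ry": 0,"rz": 0,"hand": 1},{"x": 2,"y": 0,"z": 0.5,"rx": 0,"ry": 0,"rz": 0,"hand": 1},{"x": 3,"y": 0,"z": 0.5,"rx": 0,"ry": 0,"rz": 0,"hand": 1},{"x": 4,"y": 0,"z": 0.5,"rx": 0,"ry": 0,"rz": 0,"hand": 1},{"x": 5,"y": 0,"z": 0.5,"rx": 0,"ry": 0,"rz": 0,"hand": 1}]'

```text
clock: 7.88
tcp_pos: [0.5851, 0.0261, 0.0303]
orientation: [0.004, 0.386, 0.922, -0.001]
wrist_force: [0.6, -7.6, 9.9]
finger_gap: 0.0
```

```bash
python3 - <<'E'
from h import *
s=get_state(); print(s['tcp_pos'],s['wrist_force'])
e=cam('scene'); save(e['image'][170:270,270:400],'s4.png',6)
E
```

```text
[0.58510436 0.02605855 0.0303442 ] [ 0.60992104 -7.56968398  9.8525331 ]
```

View pics/s4.png

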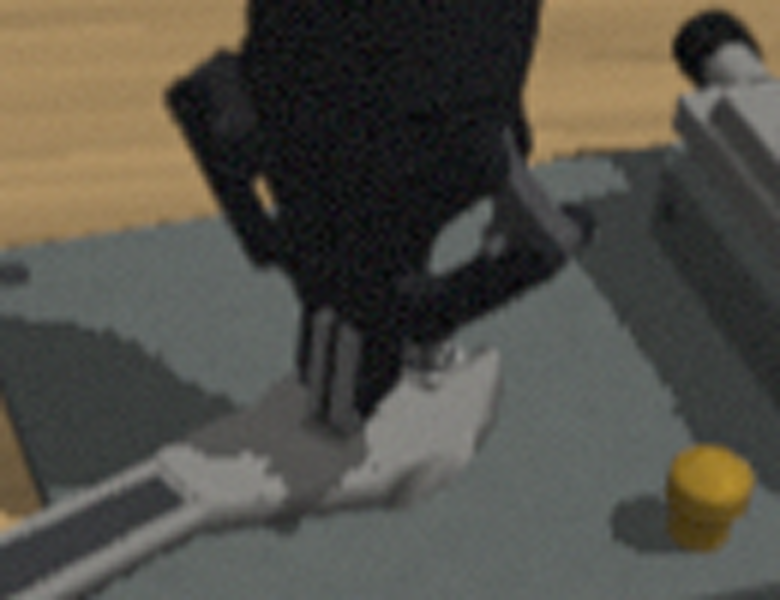

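Call:
arm_command --motion '[{"x": 1,"y": 0.5,"z": 0.1,"rx": 0,"ry": 0,"rz": 0,"hand": 1},{"x": 2,"y": 1,"z": 0.1,"rx": 0,"ry": 0,"rz": 0,"hand": 1},{"x": 3,"y": 1,"z": 0.1,"rx": 0,"ry": 0,"rz": 0,"hand": 1},{"x": 4,"y": 1,"z": 0.1,"rx": 0,"ry": 0,"rz": 0,"hand": 1},{"x": 5,"y": 1,"z": 0.1,"rx": 0,"ry": 0,"rz": 0,"hand": 1}]'

```text
clock: 8.55
tcp_pos: [0.5817, 0.0298, 0.0302]
orientation: [0.003, 0.387, 0.922, -0.002]
wrist_force: [-1.1, -9.7, 10.9]
finger_gap: -0.0003
```

Call:
arm_command --motion '[{"x": 1,"y": -1,"z": 0,"rx": 0,"ry": 0,"rz": 0,"hand": 1},{"x": 2,"y": -2,"z": 0,"rx": 0,"ry": 0,"rz": 0,"hand": 1},{"x": 3,"y": -3,"z": 0,"rx": 0,"ry": 0,"rz": 0,"hand": 1},{"x": 4,"y": -3,"z": 0,"rx": 0,"ry": 0,"rz": 0,"hand": 1}]'

```text
clock: 9.05
tcp_pos: [0.5787, 0.0323, 0.0303]
orientation: [0.004, 0.386, 0.923, 0.0]
wrist_force: [4.2, -3.6, 6.2]
finger_gap: 0.0
```

Call:
arm_command --motion '[{"x": -2,"y": 0,"z": -3,"rx": 0,"ry": 0,"rz": 0,"hand": 1},{"x": -2,"y": 0,"z": -30,"rx": 0,"ry": 0,"rz": 0,"hand": 1},{"x": -10,"y": 0,"z": -50,"rx": 0,"ry": 0,"rz": 0,"hand": 1}]'

```text
clock: 9.43
tcp_pos: [0.5802, 0.0272, 0.0781]
orientation: [-0.001, 0.385, 0.923, -0.0]
wrist_force: [0.4, -0.7, 0.6]
finger_gap: 0.0002
```

```bash
python3 - <<'E'
from h import *
s=get_state(); print(s['tcp_pos'],s['orientation'],s['wrist_force'])
e=cam('scene'); save(e['image'][190:280,270:390],'s5.png',6.5)
for n in('worm','wrench_jaw','wrench'):print(n,[(r['at'],r['score']) for r in finder.find_in(e,n)])
E
```

```text
[0.58023089 0.02715134 0.07812776] [-1.25363105e-03  3.85149985e-01  9.22853118e-01 -1.98735633e-04] [ 0.38939573 -0.74322734  0.56064857]
worm [([328.1, 237.4], 0.55)]
wrench_jaw [([178.2, 156.5], 0.6), ([329.5, 224.1], 0.51)]
wrench [([191.4, 178.2], 0.88), ([306.9, 252.6], 0.6), ([390.7, 231.1], 0.15)]
```

View pics/s5.png

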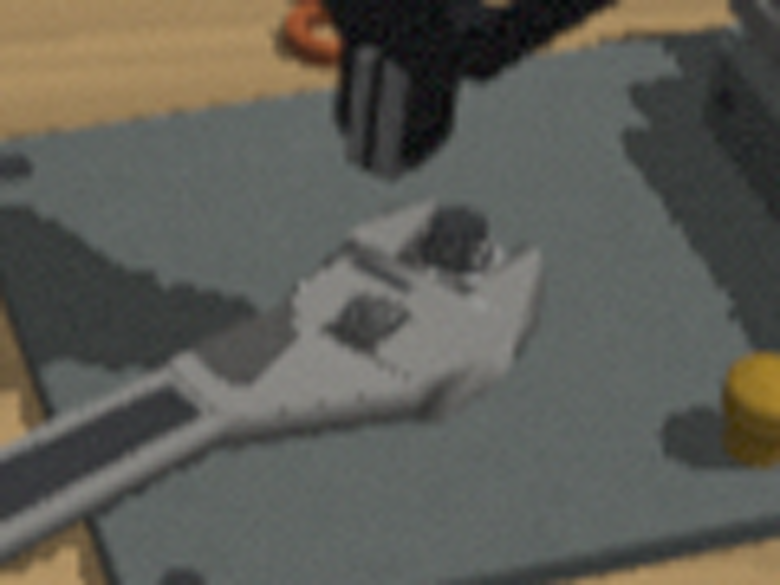

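Call:
arm_command --motion '[{"x": -12,"y": 2.5,"z": 35,"rx": 0,"ry": 0,"rz": 0,"hand": 1},{"x": -12,"y": 2.5,"z": 45,"rx": 0,"ry": 0,"rz": 0,"hand": 1},{"x": -12,"y": 2.5,"z": 45,"rx": 0,"ry": 0,"rz": 0,"hand": 1}]'

```text
clock: 10.0
tcp_pos: [0.5897, 0.0203, 0.0317]
orientation: [-0.002, 0.385, 0.923, -0.001]
wrist_force: [-0.5, -0.2, 0.7]
finger_gap: -0.0
```

Call:
arm_command --motion '[{"x": 0,"y": 0,"z": 1.2,"rx": 0,"ry": 0,"rz": 0,"hand": 1},{"x": 0,"y": 0,"z": 1.4,"rx": 0,"ry": 0,"rz": 0,"hand": 1},{"x": 0,"y": 0,"z": 1.4,"rx": 0,"ry": 0,"rz": 0,"hand": 1}]'

```text
clock: 10.38
tcp_pos: [0.5916, 0.02, 0.032]
orientation: [0.0, 0.385, 0.923, 0.0]
wrist_force: [-0.5, -0.8, -0.1]
finger_gap: 0.0
```

Call:
arm_command --motion '[{"x": 1,"y": 0,"z": 1.2,"rx": 0,"ry": 0,"rz": 0,"hand": 1},{"x": 1,"y": 0,"z": 1.8,"rx": 0,"ry": 0,"rz": 0,"hand": 1},{"x": 1,"y": 0,"z": 1.8,"rx": 0,"ry": 0,"rz": 0,"hand": 1}]'

```text
clock: 10.75
tcp_pos: [0.591, 0.0207, 0.0304]
orientation: [0.0, 0.385, 0.923, 0.0]
wrist_force: [-1.5, -0.1, 4.2]
finger_gap: 0.0001
```

Call:
arm_command --motion '[{"x": 1,"y": 0,"z": 0.6,"rx": 0,"ry": 0,"rz": 0,"hand": 1},{"x": 2,"y": 0,"z": 1,"rx": 0,"ry": 0,"rz": 0,"hand": 1},{"x": 3,"y": 0,"z": 1.2,"rx": 0,"ry": 0,"rz": 0,"hand": 1},{"x": 4,"y": 0,"z": 1.4,"rx": 0,"ry": 0,"rz": 0,"hand": 1},{"x": 5,"y": 0,"z": 1.4,"rx": 0,"ry": 0,"rz": 0,"hand": 1}]'

```text
clock: 11.38
tcp_pos: [0.5903, 0.0216, 0.0304]
orientation: [0.004, 0.386, 0.922, -0.001]
wrist_force: [1.5, -7.7, 6.3]
finger_gap: 0.0
```

Call:
arm_command --motion '[{"x": 1,"y": -1,"z": 0.3,"rx": 0,"ry": 0,"rz": 0,"hand": 1},{"x": 2,"y": -2,"z": 0.5,"rx": 0,"ry": 0,"rz": 0,"hand": 1},{"x": 3,"y": -2,"z": 0.6,"rx": 0,"ry": 0,"rz": 0,"hand": 1},{"x": 4,"y": -2,"z": 0.6,"rx": 0,"ry": 0,"rz": 0,"hand": 1}]'

```text
clock: 11.88
tcp_pos: [0.5877, 0.024, 0.0304]
orientation: [0.005, 0.386, 0.922, 0.0]
wrist_force: [5.4, -3.9, 7.4]
finger_gap: -0.0002
```

Call:
arm_command --motion '[{"x": 1,"y": 0,"z": 0.2,"rx": 0,"ry": 0,"rz": 0,"hand": 1},{"x": 2,"y": 0,"z": 0.2,"rx": 0,"ry": 0,"rz": 0,"hand": 1},{"x": 3,"y": 0,"z": 0.2,"rx": 0,"ry": 0,"rz": 0,"hand": 1},{"x": 4,"y": 0,"z": 0.2,"rx": 0,"ry": 0,"rz": 0,"hand": 1}]'

```text
clock: 12.38
tcp_pos: [0.5851, 0.0268, 0.0304]
orientation: [0.005, 0.386, 0.923, 0.0]
wrist_force: [4.3, -3.3, 6.9]
finger_gap: 0.0001
```

Call:
arm_command --motion '[{"x": 1,"y": 0,"z": 0.2,"rx": 0,"ry": 0,"rz": 0,"hand": 1},{"x": 2,"y": 0,"z": 0.3,"rx": 0,"ry": 0,"rz": 0,"hand": 1},{"x": 3,"y": 0,"z": 0.3,"rx": 0,"ry": 0,"rz": 0,"hand": 1},{"x": 4,"y": 0,"z": 0.3,"rx": 0,"ry": 0,"rz": 0,"hand": 1}]'

```text
clock: 12.88
tcp_pos: [0.5825, 0.0296, 0.0303]
orientation: [0.005, 0.386, 0.923, 0.0]
wrist_force: [3.7, -4.9, 8.7]
finger_gap: -0.0
```

Call:
arm_command --motion '[{"x": 1,"y": 0,"z": 0,"rx": 0,"ry": 0,"rz": 0,"hand": 1},{"x": 2,"y": 0,"z": 0,"rx": 0,"ry": 0,"rz": 0,"hand": 1},{"x": 3,"y": 0,"z": 0,"rx": 0,"ry": 0,"rz": 0,"hand": 1},{"x": 4,"y": 0,"z": 0,"rx": 0,"ry": 0,"rz": 0,"hand": 1},{"x": 5,"y": 0,"z": 0,"rx": 0,"ry": 0,"rz": 0,"hand": 1}]'

```text
clock: 13.5
tcp_pos: [0.5787, 0.0334, 0.0301]
orientation: [0.005, 0.386, 0.923, 0.0]
wrist_force: [4.0, -2.4, 7.2]
finger_gap: 0.0001
```

Call:
arm_command --motion '[{"x": -3,"y": 0,"z": -5,"rx": 0,"ry": 0,"rz": 0,"hand": 1},{"x": -12,"y": 0,"z": -7,"rx": 0,"ry": 0,"rz": 0,"hand": 1},{"x": -21,"y": 0,"z": -6,"rx": 0,"ry": 0,"rz": 0,"hand": 1},{"x": -21,"y": 0,"z": -5,"rx": 0,"ry": 0,"rz": 0,"hand": 1},{"x": -21,"y": 0,"z": -5,"rx": 0,"ry": 0,"rz": 0,"hand": 1}]'

```text
clock: 14.12
tcp_pos: [0.5882, 0.0199, 0.0318]
orientation: [-0.001, 0.386, 0.923, -0.0]
wrist_force: [-1.0, -0.3, 0.3]
finger_gap: 0.0002
```

```bash
python3 - <<'E'
from h import *
s=get_state(); print(s['tcp_pos'],s['orientation'],s['wrist_force'])
e=cam('scene'); save(e['image'][190:280,270:390],'s6.png',6.5)
E
```

```text
[0.58817995 0.01988811 0.03177138] [-7.16569368e-04  3.85581707e-01  9.22673393e-01 -2.09808649e-04] [-0.98690847 -0.28121397  0.29638878]
```

View pics/s6.png

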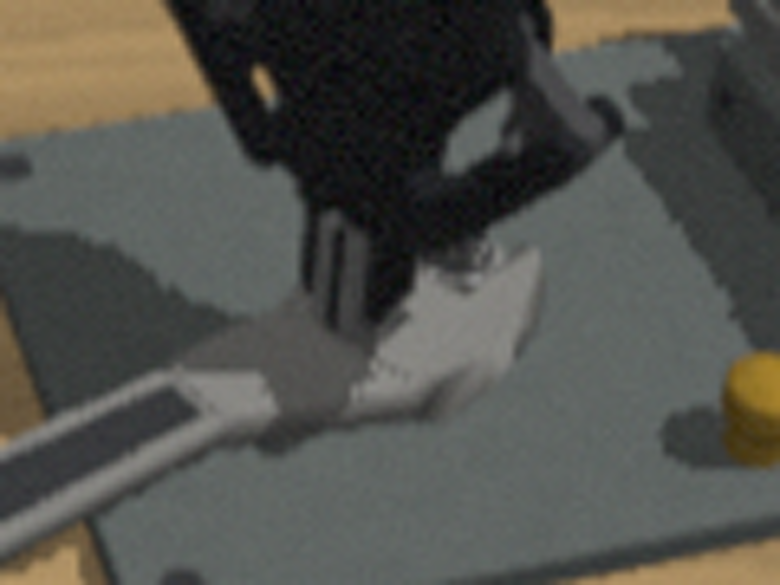

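Call:
arm_command --motion '[{"x": 0,"y": 1.5,"z": 1.5,"rx": 0,"ry": 0,"rz": 0,"hand": 1},{"x": 0,"y": 1.5,"z": 2,"rx": 0,"ry": 0,"rz": 0,"hand": 1},{"x": 0,"y": 1.5,"z": 2,"rx": 0,"ry": 0,"rz": 0,"hand": 1}]'

```text
clock: 14.55
tcp_pos: [0.5898, 0.0213, 0.0306]
orientation: [-0.0, 0.385, 0.923, 0.0]
wrist_force: [-0.3, 1.3, 1.5]
finger_gap: -0.0001
```

Call:
arm_command --motion '[{"x": 1,"y": 0,"z": 1,"rx": 0,"ry": 0,"rz": 0,"hand": 1},{"x": 2,"y": 0,"z": 1.4,"rx": 0,"ry": 0,"rz": 0,"hand": 1},{"x": 3,"y": -1,"z": 1.7,"rx": 0,"ry": 0,"rz": 0,"hand": 1},{"x": 4,"y": -2,"z": 1.9,"rx": 0,"ry": 0,"rz": 0,"hand": 1}]'

```text
clock: 15.05
tcp_pos: [0.589, 0.0216, 0.0304]
orientation: [0.004, 0.386, 0.923, 0.001]
wrist_force: [5.4, -2.6, 5.6]
finger_gap: -0.0001
```

Call:
arm_command --motion '[{"x": 1,"y": 0,"z": 0.3,"rx": 0,"ry": 0,"rz": 0,"hand": 1},{"x": 2,"y": 0,"z": 0.6,"rx": 0,"ry": 0,"rz": 0,"hand": 1},{"x": 3,"y": 0,"z": 0.8,"rx": 0,"ry": 0,"rz": 0,"hand": 1}]'

```text
clock: 15.42
tcp_pos: [0.5877, 0.0231, 0.0303]
orientation: [0.004, 0.386, 0.923, 0.0]
wrist_force: [4.4, -3.8, 9.8]
finger_gap: 0.0001
```

Call:
arm_command --motion '[{"x": 1,"y": 0,"z": -0.2,"rx": 0,"ry": 0,"rz": 0,"hand": 1},{"x": 2,"y": 0,"z": -0.2,"rx": 0,"ry": 0,"rz": 0,"hand": 1},{"x": 3,"y": 0,"z": -0.2,"rx": 0,"ry": 0,"rz": 0,"hand": 1}]'

```text
clock: 15.8
tcp_pos: [0.5855, 0.0253, 0.0304]
orientation: [0.004, 0.386, 0.923, 0.0]
wrist_force: [5.2, -3.9, 7.6]
finger_gap: 0.0
```

Call:
arm_command --motion '[{"x": 1,"y": 0,"z": 0,"rx": 0,"ry": 0,"rz": 0,"hand": 1},{"x": 2,"y": 0,"z": 0.1,"rx": 0,"ry": 0,"rz": 0,"hand": 1},{"x": 3,"y": 0,"z": 0.1,"rx": 0,"ry": 0,"rz": 0,"hand": 1}]'

```text
clock: 16.18
tcp_pos: [0.5835, 0.0274, 0.0303]
orientation: [0.004, 0.386, 0.923, 0.0]
wrist_force: [5.0, -4.3, 7.6]
finger_gap: 0.0002
```

Call:
arm_command --motion '[{"x": 1,"y": 0,"z": 0,"rx": 0,"ry": 0,"rz": 0,"hand": 1},{"x": 2,"y": 0,"z": 0,"rx": 0,"ry": 0,"rz": 0,"hand": 1},{"x": 3,"y": 0,"z": 0,"rx": 0,"ry": 0,"rz": 0,"hand": 1}]'

```text
clock: 16.55
tcp_pos: [0.5814, 0.0296, 0.0303]
orientation: [0.004, 0.386, 0.923, 0.0]
wrist_force: [4.3, -3.1, 8.1]
finger_gap: 0.0002
```

Call:
arm_command --motion '[{"x": 1,"y": 0,"z": 0,"rx": 0,"ry": 0,"rz": 0,"hand": 1},{"x": 2,"y": 0,"z": 0,"rx": 0,"ry": 0,"rz": 0,"hand": 1},{"x": 3,"y": 0,"z": 0,"rx": 0,"ry": 0,"rz": 0,"hand": 1},{"x": 4,"y": 0,"z": 0,"rx": 0,"ry": 0,"rz": 0,"hand": 1}]'

```text
clock: 17.05
tcp_pos: [0.5784, 0.0325, 0.0302]
orientation: [0.004, 0.386, 0.923, 0.0]
wrist_force: [5.0, -2.5, 7.1]
finger_gap: 0.0002
```

Call:
arm_command --motion '[{"x": -3,"y": 0,"z": -5,"rx": 0,"ry": 0,"rz": 0,"hand": 1},{"x": -12,"y": 1,"z": -7,"rx": 0,"ry": 0,"rz": 0,"hand": 1},{"x": -21,"y": 1.5,"z": -6,"rx": 0,"ry": 0,"rz": 0,"hand": 1},{"x": -20,"y": 1.5,"z": -4,"rx": 0,"ry": 0,"rz": 0,"hand": 1},{"x": -20,"y": 1.5,"z": -3.5,"rx": 0,"ry": 0,"rz": 0,"hand": 1}]'

```text
clock: 17.68
tcp_pos: [0.5887, 0.0207, 0.0306]
orientation: [-0.001, 0.386, 0.923, -0.0]
wrist_force: [-0.1, -0.1, 1.0]
finger_gap: 0.0002
```

Call:
arm_command --motion '[{"x": 0,"y": 0,"z": 0.5,"rx": 0,"ry": 0,"rz": 0,"hand": 1},{"x": 0,"y": 0,"z": 0.5,"rx": 0,"ry": 0,"rz": 0,"hand": 1}]'

```text
clock: 17.92
tcp_pos: [0.5892, 0.0208, 0.0308]
orientation: [-0.0, 0.385, 0.923, -0.0]
wrist_force: [-0.0, -0.4, 0.2]
finger_gap: 0.0
```

Call:
arm_command --motion '[{"x": 1,"y": 0,"z": 1.2,"rx": 0,"ry": 0,"rz": 0,"hand": 1},{"x": 2,"y": 0,"z": 1.7,"rx": 0,"ry": 0,"rz": 0,"hand": 1},{"x": 3,"y": -1,"z": 2,"rx": 0,"ry": 0,"rz": 0,"hand": 1},{"x": 4,"y": -2,"z": 2.2,"rx": 0,"ry": 0,"rz": 0,"hand": 1}]'

```text
clock: 18.42
tcp_pos: [0.5884, 0.0214, 0.0304]
orientation: [0.003, 0.386, 0.923, 0.001]
wrist_force: [5.3, -1.6, 5.4]
finger_gap: -0.0003
```

Call:
arm_command --motion '[{"x": 1,"y": 0,"z": 0.2,"rx": 0,"ry": 0,"rz": 0,"hand": 1},{"x": 2,"y": 0,"z": 0.4,"rx": 0,"ry": 0,"rz": 0,"hand": 1},{"x": 3,"y": 0,"z": 0.5,"rx": 0,"ry": 0,"rz": 0,"hand": 1}]'

```text
clock: 18.8
tcp_pos: [0.5868, 0.023, 0.0304]
orientation: [0.004, 0.386, 0.923, 0.0]
wrist_force: [4.5, -4.1, 7.7]
finger_gap: 0.0004
```

Call:
arm_command --motion '[{"x": 1,"y": 0,"z": 0,"rx": 0,"ry": 0,"rz": 0,"hand": 1},{"x": 2,"y": 0,"z": 0,"rx": 0,"ry": 0,"rz": 0,"hand": 1}]'

```text
clock: 19.05
tcp_pos: [0.5854, 0.0244, 0.0304]
orientation: [0.004, 0.386, 0.923, 0.0]
wrist_force: [5.2, -3.6, 7.6]
finger_gap: -0.0002
```

Call:
arm_command --motion '[{"x": 1,"y": 0,"z": 0,"rx": 0,"ry": 0,"rz": 0,"hand": 1},{"x": 2,"y": 0,"z": 0,"rx": 0,"ry": 0,"rz": 0,"hand": 1},{"x": 2,"y": 0,"z": 0,"rx": 0,"ry": 0,"rz": 0,"hand": 1}]'

```text
clock: 19.42
tcp_pos: [0.584, 0.0259, 0.0304]
orientation: [0.004, 0.386, 0.923, 0.0]
wrist_force: [4.9, -4.9, 6.4]
finger_gap: -0.0002
```

Call:
arm_command --motion '[{"x": 1,"y": 0,"z": 0.1,"rx": 0,"ry": 0,"rz": 0,"hand": 1},{"x": 1,"y": 0,"z": 0.1,"rx": 0,"ry": 0,"rz": 0,"hand": 1}]'

```text
clock: 19.68
tcp_pos: [0.5835, 0.0265, 0.0303]
orientation: [0.004, 0.386, 0.923, 0.0]
wrist_force: [5.6, -4.0, 7.6]
finger_gap: -0.0002
```

Call:
arm_command --motion '[{"x": 1,"y": 0,"z": 0,"rx": 0,"ry": 0,"rz": 0,"hand": 1},{"x": 1.5,"y": 0,"z": 0,"rx": 0,"ry": 0,"rz": 0,"hand": 1},{"x": 1.5,"y": 0,"z": 0,"rx": 0,"ry": 0,"rz": 0,"hand": 1}]'

```text
clock: 20.05
tcp_pos: [0.5825, 0.0274, 0.0304]
orientation: [0.004, 0.386, 0.923, 0.0]
wrist_force: [6.0, -4.2, 8.0]
finger_gap: 0.0
```

Call:
arm_command --motion '[{"x": 1,"y": 0,"z": 0,"rx": 0,"ry": 0,"rz": 0,"hand": 1},{"x": 1,"y": 0,"z": 0,"rx": 0,"ry": 0,"rz": 0,"hand": 1},{"x": 1,"y": 0,"z": 0,"rx": 0,"ry": 0,"rz": 0,"hand": 1}]'

```text
clock: 20.42
tcp_pos: [0.5818, 0.0281, 0.0303]
orientation: [0.004, 0.386, 0.923, 0.0]
wrist_force: [5.7, -4.4, 6.9]
finger_gap: -0.0003
```

Call:
arm_command --motion '[{"x": -3,"y": 0,"z": -5,"rx": 0,"ry": 0,"rz": 0,"hand": 1},{"x": -10,"y": 10,"z": -60,"rx": 0,"ry": 0,"rz": 0,"hand": 1},{"x": -10,"y": 10,"z": -80,"rx": 0,"ry": 0,"rz": 0,"hand": 1}]'

```text
clock: 20.8
tcp_pos: [0.593, 0.0299, 0.1103]
orientation: [0.001, 0.385, 0.923, 0.001]
wrist_force: [0.3, -0.0, -0.6]
finger_gap: -0.0001
```

```bash
python3 - <<'E'
from h import *
e=cam('scene'); save(e['image'][190:280,270:390],'s7.png',6.5)
im=[cam('scene')['image'].astype(float) for _ in range(5)]
save(np.mean(im,0).astype(np.uint8)[200:250,300:360],'s7b.png',12)
s=get_state(); print(s['clock'],s['tcp_pos'])
a=cv2.imread('pics/s5.png'); b=cv2.imread('pics/s7.png'); cv2.imwrite('pics/cmp.png',np.vstack([a[150:430,180:580],b[150:430,180:580]]))
E
```

```text
21.1 [0.59027155 0.02974463 0.10612039]
```

View pics/cmp.png

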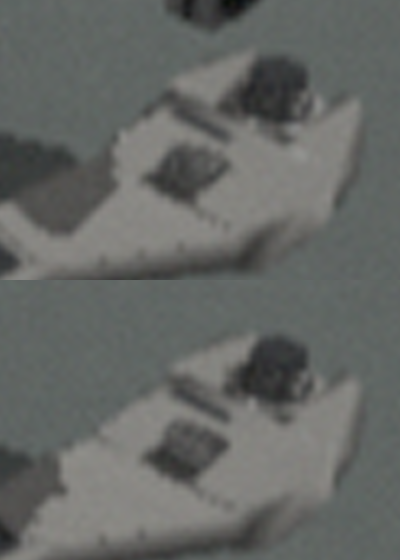

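View pics/s7b.png

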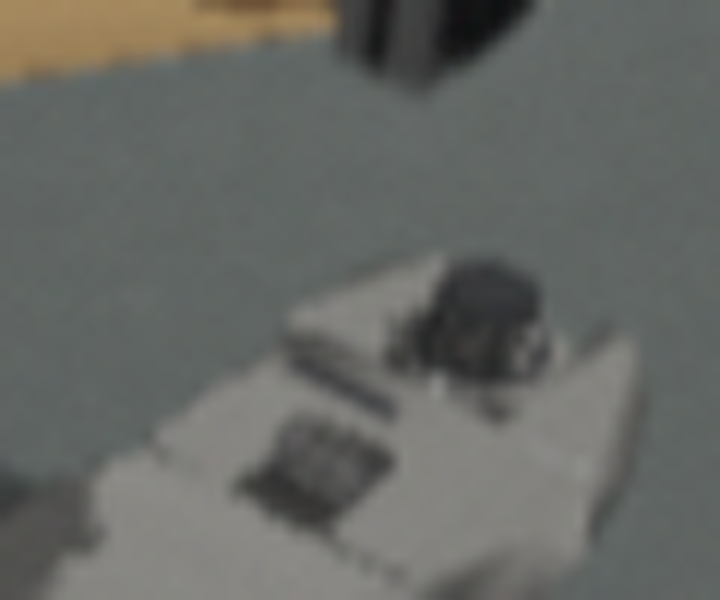

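```bash
python3 - <<'E'
from h import *
a=cv2.resize(cv2.imread('pics/scenec.png'),(180,140),interpolation=cv2.INTER_AREA)  # origin 250,170
b=np.mean([cam('scene')['image'] for _ in range(4)],0).astype(np.uint8)[170:310,250:430,::-1]
e=cam('scene')
g=lambda x:cv2.GaussianBlur(cv2.cvtColor(np.ascontiguousarray(x),cv2.COLOR_BGR2GRAY),(0,0),.7).astype(np.float32)
A,B=g(a),g(b)
def reg(x0,x1,y0,y1,n):
    T=A[y0-170:y1-170,x0-250:x1-250]
    W=np.float32([[1,0,x0-250],[0,1,y0-170]])
    try:
        c,W=cv2.findTransformECC(T,B,W,cv2.MOTION_TRANSLATION,(3,200,1e-6)); print(n,W[:,2]-[x0-250,y0-170],c)
    except Exception as ex: print(n,ex)
reg(320,337,216,232,'jaw'); reg(342,357,225,250,'fixed'); reg(315,352,212,250,'all'); reg(330,346,216,232,'stud'); reg(250,300,250,290,'handle');reg(255,285,195,220,'corner'); reg(318,338,228,246,'worm')
reg(380,398,240,265,'collet')
# scale: px per mm along wrench y
th=np.radians(134.6); o=np.array([.5647,.0504,.028]); y=np.array([-np.sin(th),np.cos(th),0])
print('px per mm wrench y',(proj(e,o+y*.01)-proj(e,o))/10, 'x',(proj(e,o+np.array([np.cos(th),np.sin(th),0])*.01)-proj(e,o))/10)
E
```

```text
jaw [ 1.4336319  -0.47748184] 0.9601314245252264
fixed [ 0.50663757 -0.49352646] 0.9950949884805101
all [ 0.61076355 -0.46810913] 0.987351244728335
stud [ 0.69758606 -0.29399109] 0.9636719440675786
handle [0.38191402 0.39247131] 0.9402917872844707
corner [ 0.04806042 -0.04762268] 0.999517998300902
worm [ 0.66018677 -0.52704239] 0.9756289124197559
collet [0.01914978 0.0522995 ] 0.9984832407423925
px per mm wrench y [[-0.46712923 -0.23252683]] x [[ 0.29718095 -0.28025774]]
```

Call:
arm_command --motion '[{"x": -3.5,"y": -6.5,"z": 50,"rx": 0,"ry": 0,"rz": 0,"hand": 1},{"x": -3.5,"y": -6.5,"z": 72,"rx": 0,"ry": 0,"rz": 0,"hand": 1},{"x": -3.5,"y": -6.5,"z": 73,"rx": 0,"ry": 0,"rz": 0,"hand": 1},{"x": -3.5,"y": -6.5,"z": 73,"rx": 0,"ry": 0,"rz": 0,"hand": 1}]'

```text
clock: 21.85
tcp_pos: [0.5904, 0.0224, 0.0358]
orientation: [0.0, 0.385, 0.923, 0.0]
wrist_force: [0.1, 0.6, 0.8]
finger_gap: 0.0
```

Call:
arm_command --motion '[{"x": 0,"y": 0,"z": 0,"rx": 0,"ry": 0,"rz": 0,"hand": 1}]'

```text
clock: 21.98
tcp_pos: [0.591, 0.0224, 0.0365]
orientation: [0.001, 0.385, 0.923, 0.0]
wrist_force: [-0.1, 0.1, -0.4]
finger_gap: -0.0
```

Call:
arm_command --motion '[{"x": 2,"y": -2,"z": 4,"rx": 0,"ry": 0,"rz": 0,"hand": 1},{"x": 2,"y": -2,"z": 5.5,"rx": 0,"ry": 0,"rz": 0,"hand": 1},{"x": 2,"y": -2,"z": 6,"rx": 0,"ry": 0,"rz": 0,"hand": 1},{"x": 2,"y": -2,"z": 6.3,"rx": 0,"ry": 0,"rz": 0,"hand": 1}]'

```text
clock: 22.48
tcp_pos: [0.587, 0.0225, 0.0303]
orientation: [0.0, 0.385, 0.923, 0.0]
wrist_force: [-3.9, 0.4, 10.8]
finger_gap: 0.0001
```

Call:
arm_command --motion '[{"x": 0,"y": 0,"z": -0.7,"rx": 0,"ry": 0,"rz": 0,"hand": 1},{"x": 1,"y": 0,"z": -0.7,"rx": 0,"ry": 0,"rz": 0,"hand": 1},{"x": 2,"y": -0.5,"z": -0.5,"rx": 0,"ry": 0,"rz": 0,"hand": 1},{"x": 3,"y": -1,"z": -0.3,"rx": 0,"ry": 0,"rz": 0,"hand": 1}]'

```text
clock: 22.98
tcp_pos: [0.5866, 0.0227, 0.0304]
orientation: [0.003, 0.386, 0.923, -0.0]
wrist_force: [2.9, -3.3, 5.1]
finger_gap: -0.0002
```

Call:
arm_command --motion '[{"x": 0,"y": 0,"z": 0.6,"rx": 0,"ry": 0,"rz": 0,"hand": 1},{"x": 1,"y": 0,"z": 0.7,"rx": 0,"ry": 0,"rz": 0,"hand": 1},{"x": 1.5,"y": 0,"z": 0.7,"rx": 0,"ry": 0,"rz": 0,"hand": 1}]'

```text
clock: 23.35
tcp_pos: [0.5865, 0.023, 0.0304]
orientation: [0.004, 0.386, 0.922, -0.0]
wrist_force: [4.1, -7.1, 7.5]
finger_gap: -0.0001
```

Tangential force reached 7.9 N at 7.5 N of press with no travel (it rolled at about 5.6–6.5 N before), so the jaw is seated on the nut. I lift off and look.

Call:
arm_command --motion '[{"x": -3,"y": 0,"z": -2,"rx": 0,"ry": 0,"rz": 0,"hand": 1},{"x": -4,"y": 0,"z": -25,"rx": 0,"ry": 0,"rz": 0,"hand": 1},{"x": -30,"y": 40,"z": -70,"rx": 0,"ry": 0,"rz": 0,"hand": 1},{"x": -70,"y": 60,"z": -80,"rx": 0,"ry": 0,"rz": 0,"hand": 1},{"x": -110,"y": 60,"z": -80,"rx": 0,"ry": 0,"rz": 0,"hand": 1},{"x": -110,"y": 60,"z": -80,"rx": 0,"ry": 0,"rz": 0,"hand": 1}]'

```text
clock: 24.1
tcp_pos: [0.704, -0.0127, 0.1067]
orientation: [-0.001, 0.386, 0.922, -0.0]
wrist_force: [-0.5, 0.2, -0.6]
finger_gap: 0.0004
```

```bash
python3 - <<'E'
from h import *
d=cam('top'); save(d['image'][150:260,170:320],'t8.png',5)
e=cam('scene'); save(e['image'][170:310,250:430],'s8.png',4.4)
s=get_state(); print(s['clock'],s['tcp_pos'],s['orientation'],s['joint_pos'])
E
```

```text
24.2 [ 0.70171607 -0.01081619  0.10667888] [-1.93770028e-03  3.85616525e-01  9.22657096e-01 -1.55712458e-04] [-1.29962836e-01  6.17366546e-01  2.16472621e-01  1.17372344e+00
  7.17940467e-04  6.61789238e-01]
```

View pics/t8.png

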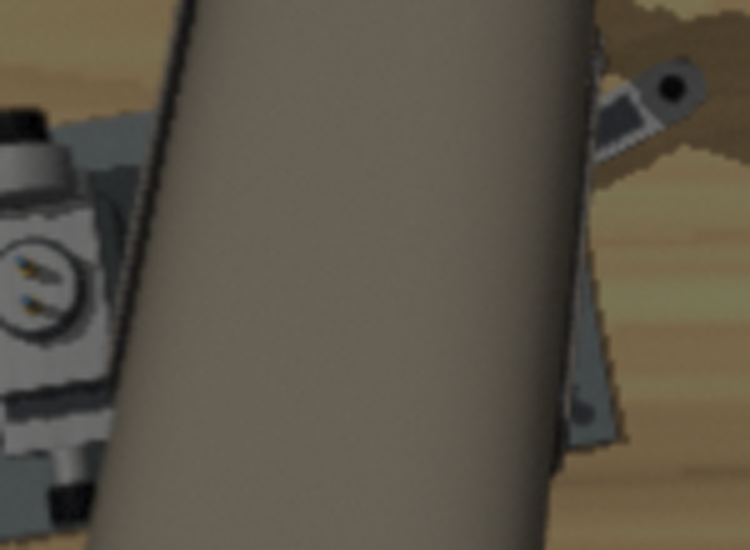

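View pics/s8.png

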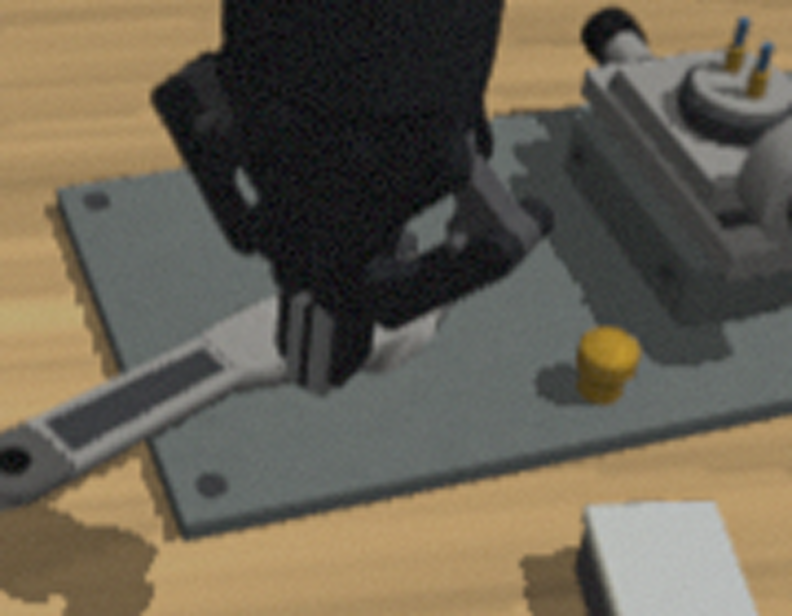

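Call:
arm_command --motion '[{"x": -26,"y": -63,"z": 0,"rx": 0,"ry": 0,"rz": 15.6,"hand": 1},{"x": -26,"y": -63,"z": 0,"rx": 0,"ry": 0,"rz": 15.6,"hand": 1},{"x": -26,"y": -63,"z": 50,"rx": 0,"ry": 0,"rz": 15.6,"hand": 1},{"x": -26,"y": -63,"z": 50,"rx": 0,"ry": 0,"rz": 15.6,"hand": 1},{"x": -26,"y": -63,"z": 50,"rx": 0,"ry": 0,"rz": 15.6,"hand": 1}]'

```text
clock: 24.82
tcp_pos: [0.6761, -0.073, 0.0591]
orientation: [-0.0, 0.507, 0.862, -0.0]
wrist_force: [-0.4, 0.0, 0.5]
finger_gap: 0.0001
```

```bash
python3 - <<'E'
from h import *
e=cam('scene'); save(e['image'][170:310,220:400],'s9.png',4.4)
s=get_state(); print(s['clock'],s['tcp_pos'],s['orientation'],s['joint_pos'])
p=s['tcp_pos'].copy(); p[2]=.014
print((proj(e,p)-[220,170])*4.4,(proj(e,[[.643,-.092,.024]])-[220,170])*4.4,(proj(e,[[.5625,.0525,.04]])-[220,170])*4.4)
E
```

```text
24.875 [ 0.67710485 -0.07329516  0.06000714] [6.86819460e-04 5.06691645e-01 8.62127046e-01 2.49786766e-04] [-2.25591658e-01  6.03789722e-01  7.30727265e-02  1.03861902e+00
  6.29248628e-05  8.37094725e-01]
[[246.08899008 517.59372977]] [[185.68353185 432.94646284]] [[524.58496646 233.38025246]]
```

View pics/s9.png

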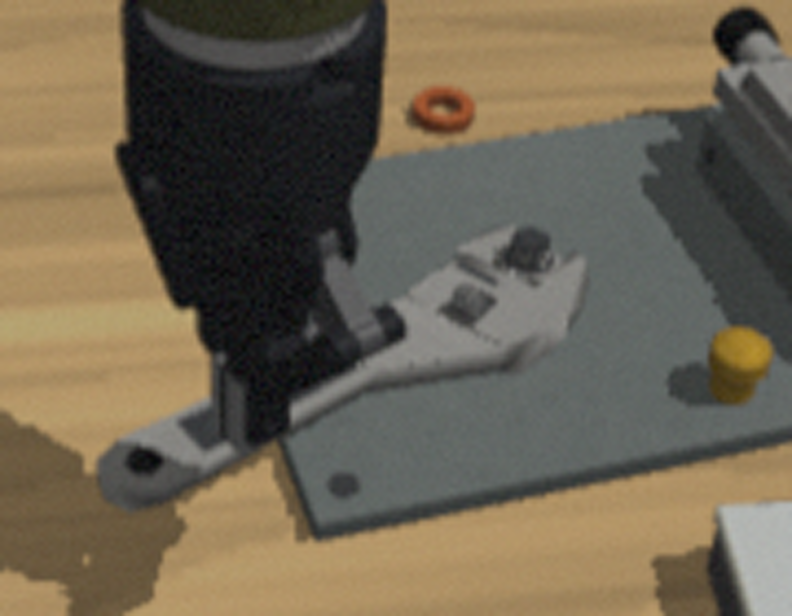

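Call:
arm_command --motion '[{"x": 0,"y": 0,"z": 35,"rx": 0,"ry": 0,"rz": 0,"hand": 1},{"x": 0,"y": 0,"z": 45,"rx": 0,"ry": 0,"rz": 0,"hand": 1},{"x": 0,"y": 0,"z": 45,"rx": 0,"ry": 0,"rz": 0,"hand": 1},{"x": 0,"y": 0,"z": 45,"rx": 0,"ry": 0,"rz": 0,"hand": 1}]'

```text
clock: 25.38
tcp_pos: [0.6776, -0.0741, 0.0149]
orientation: [0.001, 0.507, 0.862, 0.0]
wrist_force: [-0.5, -0.9, 0.1]
finger_gap: -0.0001
```

Call:
arm_command --motion '[{"x": 0,"y": -3,"z": 0,"rx": 0,"ry": 0,"rz": 0,"hand": 1},{"x": 0,"y": -6,"z": 0,"rx": 0,"ry": 0,"rz": 0,"hand": 1},{"x": 0,"y": -6,"z": 0,"rx": 0,"ry": 0,"rz": 0,"hand": 1}]'

```text
clock: 25.75
tcp_pos: [0.6711, -0.0771, 0.0137]
orientation: [0.0, 0.507, 0.862, -0.0]
wrist_force: [0.1, -0.2, -0.7]
finger_gap: -0.0002
```

Call:
arm_command --motion '[{"x": -0.8,"y": -4.4,"z": 0,"rx": 0,"ry": 0,"rz": 1.5,"hand": 1},{"x": -1.5,"y": -8.7,"z": 0,"rx": 0,"ry": 0,"rz": 3,"hand": 1},{"x": -2,"y": -13.1,"z": 0,"rx": 0,"ry": 0,"rz": 4.5,"hand": 1},{"x": -2.4,"y": -17.5,"z": 0,"rx": 0,"ry": 0,"rz": 6,"hand": 1},{"x": -2.8,"y": -21.9,"z": 0,"rx": 0,"ry": 0,"rz": 7.5,"hand": 1}]'

```text
clock: 26.38
tcp_pos: [0.6534, -0.0901, 0.0134]
orientation: [0.0, 0.563, 0.826, 0.0]
wrist_force: [1.1, 0.3, -0.6]
finger_gap: -0.0001
```

```bash
python3 - <<'E'
from h import *
e=cam('scene'); save(e['image'][170:310,220:400],'s10.png',4.4)
s=get_state(); print(s['clock'],s['tcp_pos'],s['orientation'],s['wrist_force'])
E
```

```text
26.425 [ 0.65283774 -0.09033464  0.01333119] [-1.68870409e-04  5.63542918e-01  8.26086747e-01 -1.94255036e-04] [ 0.40918719 -0.02837831 -0.90655566]
```

View pics/s10.png

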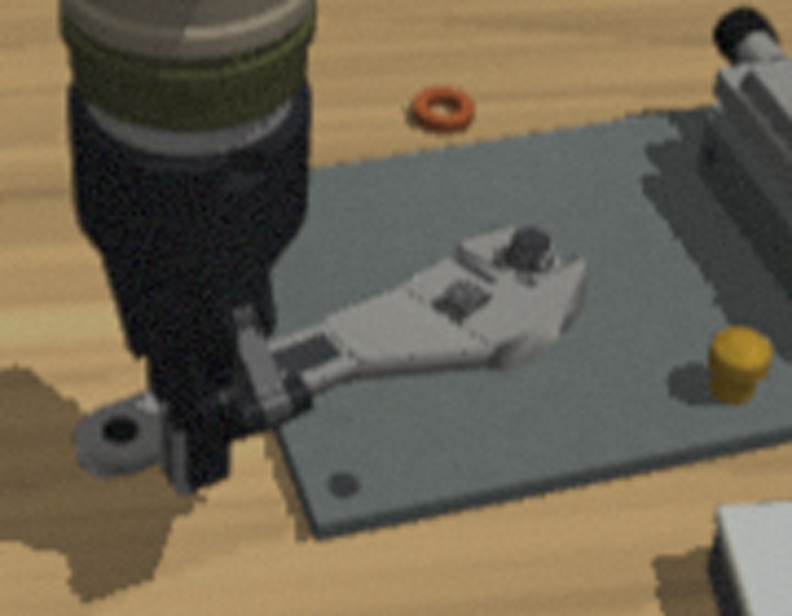

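Call:
arm_command --motion '[{"x": -0.8,"y": -4.4,"z": -0.5,"rx": 0,"ry": 0,"rz": 1.5,"hand": 1},{"x": -1.5,"y": -8.7,"z": -1,"rx": 0,"ry": 0,"rz": 3,"hand": 1},{"x": -2,"y": -13.1,"z": -1,"rx": 0,"ry": 0,"rz": 4.5,"hand": 1},{"x": -2.4,"y": -17.5,"z": -1,"rx": 0,"ry": 0,"rz": 6,"hand": 1},{"x": -2.8,"y": -21.9,"z": -1,"rx": 0,"ry": 0,"rz": 7.5,"hand": 1},{"x": -3,"y": -26.4,"z": -1,"rx": 0,"ry": 0,"rz": 9,"hand": 1},{"x": -3.1,"y": -30.8,"z": -1,"rx": 0,"ry": 0,"rz": 10.5,"hand": 1}]'

```text
clock: 27.3
tcp_pos: [0.6259, -0.1043, 0.0144]
orientation: [0.0, 0.636, 0.771, 0.0]
wrist_force: [0.9, 0.7, -0.1]
finger_gap: 0.0001
```

```bash
python3 - <<'E'
from h import *
d=cam('top'); save(d['image'][130:260,170:330],'t11.png',4.5)
e=cam('scene'); save(e['image'][170:310,220:400],'s11.png',4.4)
s=get_state(); print(s['clock'],s['tcp_pos'],s['orientation'],s['wrist_force'])
E
```

```text
27.4 [ 0.62544721 -0.10436448  0.01438111] [-1.31461232e-04  6.36129840e-01  7.71581975e-01 -2.55929111e-04] [-0.11278231  0.02181476  0.81392029]
```

View pics/s11.png

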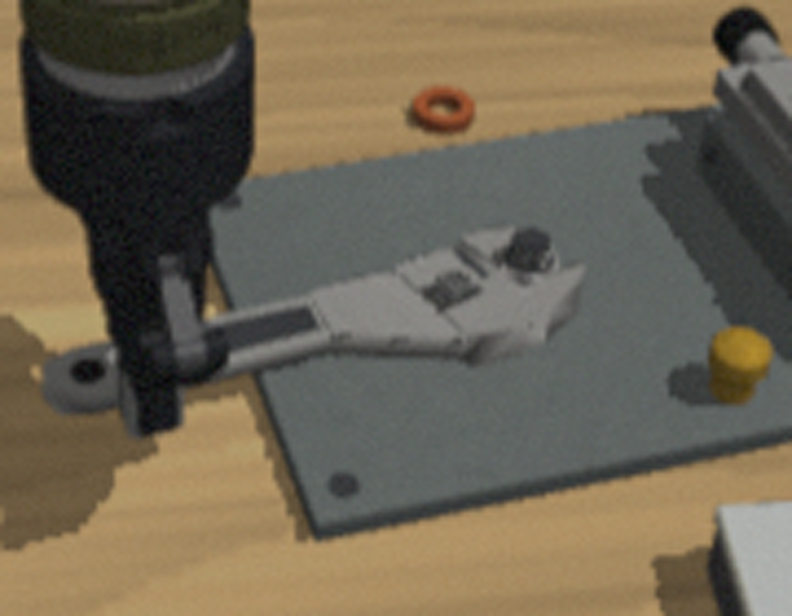

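Call:
arm_command --motion '[{"x": -0.8,"y": -4.4,"z": 0,"rx": 0,"ry": 0,"rz": 1.5,"hand": 1},{"x": -1.5,"y": -8.7,"z": 0,"rx": 0,"ry": 0,"rz": 3,"hand": 1},{"x": -2,"y": -13.1,"z": 0,"rx": 0,"ry": 0,"rz": 4.5,"hand": 1},{"x": -2.4,"y": -17.5,"z": 0,"rx": 0,"ry": 0,"rz": 6,"hand": 1},{"x": -2.8,"y": -21.9,"z": 0,"rx": 0,"ry": 0,"rz": 7.5,"hand": 1},{"x": -3,"y": -26.4,"z": 0,"rx": 0,"ry": 0,"rz": 9,"hand": 1},{"x": -3.1,"y": -30.8,"z": 0,"rx": 0,"ry": 0,"rz": 10.5,"hand": 1}]'

```text
clock: 28.28
tcp_pos: [0.5962, -0.1132, 0.0144]
orientation: [0.0, 0.704, 0.71, -0.0]
wrist_force: [1.2, 0.4, -0.3]
finger_gap: 0.0001
```

```bash
python3 - <<'E'
from h import *
e=cam('scene'); save(e['image'][170:310,220:400],'s12.png',4.4)
s=get_state(); print(s['clock'],s['tcp_pos'],s['orientation'],s['wrist_force'])
for c in((143,460),(120,432),(88,370)):
    w=world_z(e,[[220+c[0]/4.4-.4,170+c[1]/4.4-.4]],.024)[0]; v=w-[.5625,.0525,0]; print(np.hypot(*v[:2]),np.degrees(np.arctan2(v[1],v[0])))
E
```

```text
28.325 [ 0.59550151 -0.1132418   0.01432343] [-1.99396400e-04  7.04615505e-01  7.09589216e-01 -3.08844516e-04] [1.06607291 0.06088963 0.42454351]
0.18556223813606643 -60.52489357776134
0.18559550085718104 -65.63114853305619
0.18449917400166232 -76.52728727131776
```

View pics/s12.png

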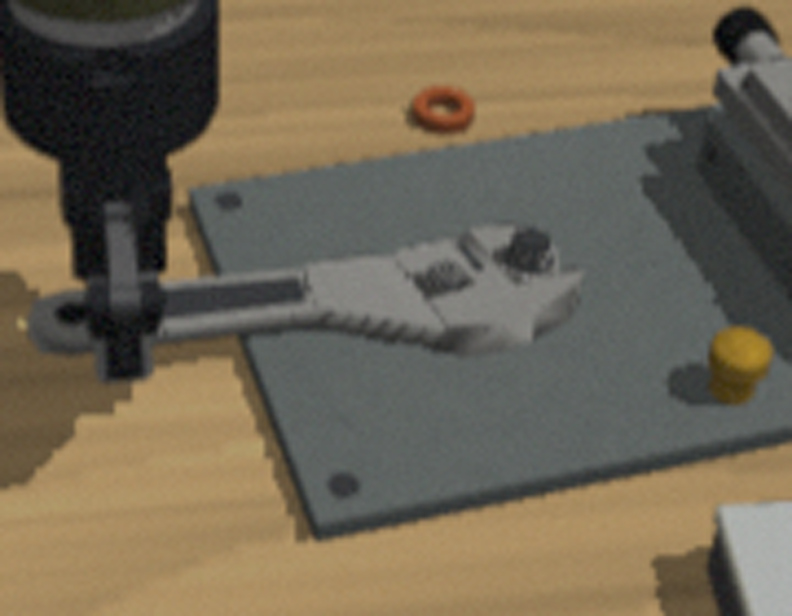

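Call:
arm_command --motion '[{"x": -0.8,"y": -4.4,"z": 0,"rx": 0,"ry": 0,"rz": 1.5,"hand": 1},{"x": -1.5,"y": -8.7,"z": 0,"rx": 0,"ry": 0,"rz": 3,"hand": 1},{"x": -2,"y": -13.1,"z": 0,"rx": 0,"ry": 0,"rz": 4.5,"hand": 1},{"x": -2.4,"y": -17.5,"z": 0,"rx": 0,"ry": 0,"rz": 6,"hand": 1},{"x": -2.8,"y": -21.9,"z": 0,"rx": 0,"ry": 0,"rz": 7.5,"hand": 1},{"x": -3,"y": -26.4,"z": 0,"rx": 0,"ry": 0,"rz": 9,"hand": 1},{"x": -3,"y": -26.4,"z": 0,"rx": 0,"ry": 0,"rz": 9,"hand": 1}]'

```text
clock: 29.2
tcp_pos: [0.5693, -0.1163, 0.0143]
orientation: [-0.0, 0.757, 0.653, -0.0]
wrist_force: [1.0, 0.3, 0.4]
finger_gap: -0.0001
```

Small steps now, about 2 mm per row.

Call:
arm_command --motion '[{"x": -0.4,"y": -2.2,"z": 0,"rx": 0,"ry": 0,"rz": 0.75,"hand": 1},{"x": -0.8,"y": -4.4,"z": 0,"rx": 0,"ry": 0,"rz": 1.5,"hand": 1},{"x": -1.1,"y": -6.5,"z": 0,"rx": 0,"ry": 0,"rz": 2.25,"hand": 1}]'

```text
clock: 29.58
tcp_pos: [0.5634, -0.1165, 0.0144]
orientation: [0.0, 0.77, 0.638, 0.0]
wrist_force: [1.4, -0.3, -0.3]
finger_gap: 0.0002
```

Call:
arm_command --motion '[{"x": -0.2,"y": -1.2,"z": 0,"rx": 0,"ry": 0,"rz": 0.4,"hand": 1},{"x": -0.4,"y": -2.2,"z": 0,"rx": 0,"ry": 0,"rz": 0.75,"hand": 1}]'

```text
clock: 29.82
tcp_pos: [0.5611, -0.1165, 0.0144]
orientation: [0.0, 0.774, 0.633, -0.0]
wrist_force: [0.7, -1.2, -0.5]
finger_gap: 0.0002
```

Call:
arm_command --motion '[{"x": -0.2,"y": -1.2,"z": 0,"rx": 0,"ry": 0,"rz": 0.4,"hand": 1},{"x": -0.4,"y": -2.2,"z": 0,"rx": 0,"ry": 0,"rz": 0.75,"hand": 1}]'

```text
clock: 30.08
tcp_pos: [0.5589, -0.1165, 0.0144]
orientation: [0.0, 0.778, 0.628, -0.0]
wrist_force: [2.0, -0.5, -0.1]
finger_gap: -0.0002
```

Call:
arm_command --motion '[{"x": -0.2,"y": -1.2,"z": 0,"rx": 0,"ry": 0,"rz": 0.4,"hand": 1},{"x": -0.4,"y": -2.2,"z": 0,"rx": 0,"ry": 0,"rz": 0.75,"hand": 1}]'

```text
clock: 30.32
tcp_pos: [0.5567, -0.1164, 0.0144]
orientation: [0.0, 0.782, 0.623, -0.0]
wrist_force: [2.1, -0.6, 0.2]
finger_gap: -0.0001
```

Call:
arm_command --motion '[{"x": -0.2,"y": -1.2,"z": 0,"rx": 0,"ry": 0,"rz": 0.4,"hand": 1},{"x": -0.4,"y": -2.2,"z": 0,"rx": 0,"ry": 0,"rz": 0.75,"hand": 1}]'

```text
clock: 30.58
tcp_pos: [0.5544, -0.1163, 0.0144]
orientation: [0.0, 0.787, 0.618, -0.0]
wrist_force: [1.0, -0.9, -0.2]
finger_gap: 0.0002
```

```bash
python3 - <<'E'
from h import *
e=cam('scene'); save(e['image'][170:310,220:400],'s13.png',4.4)
s=get_state(); print(s['clock'],s['tcp_pos'],s['orientation'],s['wrist_force'])
E
```

```text
30.625 [ 0.55426956 -0.1162516   0.01433963] [-1.08966758e-05  7.86570483e-01  6.17500494e-01 -1.17201451e-04] [ 1.30532635 -0.63252797  0.30537031]
```

View pics/s13.png

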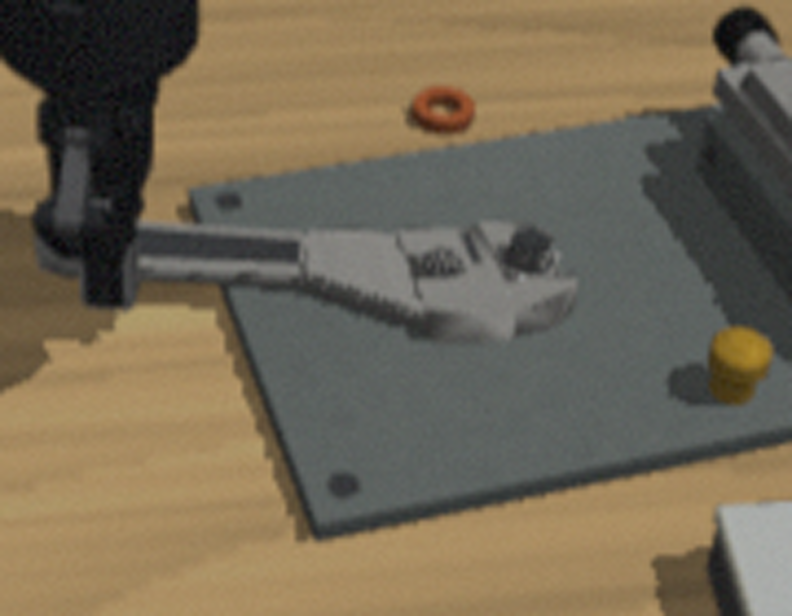

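Call:
arm_command --motion '[{"x": -0.2,"y": -1.2,"z": 0,"rx": 0,"ry": 0,"rz": 0.4,"hand": 1},{"x": -0.4,"y": -2.2,"z": 0,"rx": 0,"ry": 0,"rz": 0.75,"hand": 1}]'

```text
clock: 30.88
tcp_pos: [0.5522, -0.1162, 0.0144]
orientation: [0.0, 0.791, 0.612, -0.0]
wrist_force: [1.7, -1.0, -0.1]
finger_gap: 0.0003
```

Call:
arm_command --motion '[{"x": -0.2,"y": -1.2,"z": 0,"rx": 0,"ry": 0,"rz": 0.4,"hand": 1},{"x": -0.4,"y": -2.2,"z": 0,"rx": 0,"ry": 0,"rz": 0.75,"hand": 1}]'

```text
clock: 31.12
tcp_pos: [0.5504, -0.116, 0.0145]
orientation: [0.0, 0.795, 0.607, 0.0]
wrist_force: [2.5, -1.2, -0.4]
finger_gap: -0.0002
```

Call:
arm_command --motion '[{"x": -0.1,"y": -0.6,"z": 0,"rx": 0,"ry": 0,"rz": 0,"hand": 1},{"x": -0.2,"y": -1.2,"z": 0,"rx": 0,"ry": 0,"rz": 0,"hand": 1},{"x": -0.2,"y": -1.2,"z": 0,"rx": 0,"ry": 0,"rz": 0,"hand": 1}]'

```text
clock: 31.5
tcp_pos: [0.5491, -0.1159, 0.0145]
orientation: [0.0, 0.794, 0.607, 0.0]
wrist_force: [3.1, -0.8, -0.7]
finger_gap: -0.0001
```

Call:
arm_command --motion '[{"x": -0.1,"y": -0.6,"z": 0,"rx": 0,"ry": 0,"rz": 0,"hand": 1},{"x": -0.2,"y": -1.2,"z": 0,"rx": 0,"ry": 0,"rz": 0,"hand": 1},{"x": -0.2,"y": -1.2,"z": 0,"rx": 0,"ry": 0,"rz": 0,"hand": 1}]'

```text
clock: 31.88
tcp_pos: [0.5477, -0.1157, 0.0144]
orientation: [0.0, 0.794, 0.607, -0.0]
wrist_force: [2.4, -1.3, 0.3]
finger_gap: 0.0
```

Call:
arm_command --motion '[{"x": -0.1,"y": -0.8,"z": 0,"rx": 0,"ry": 0,"rz": 0.3,"hand": 1},{"x": -0.2,"y": -1.5,"z": 0,"rx": 0,"ry": 0,"rz": 0.5,"hand": 1},{"x": -0.2,"y": -1.5,"z": 0,"rx": 0,"ry": 0,"rz": 0.5,"hand": 1}]'

```text
clock: 32.25
tcp_pos: [0.5462, -0.1157, 0.0144]
orientation: [0.0, 0.797, 0.604, -0.0]
wrist_force: [4.1, -2.4, 0.0]
finger_gap: 0.0
```

Call:
arm_command --motion '[{"x": -0.1,"y": -0.6,"z": 0,"rx": 0,"ry": 0,"rz": 0,"hand": 1},{"x": -0.1,"y": -0.8,"z": 0,"rx": 0,"ry": 0,"rz": 0,"hand": 1},{"x": -0.1,"y": -0.8,"z": 0,"rx": 0,"ry": 0,"rz": 0,"hand": 1}]'

```text
clock: 32.62
tcp_pos: [0.5453, -0.1154, 0.0144]
orientation: [0.0, 0.797, 0.604, -0.0]
wrist_force: [3.9, -2.4, -0.4]
finger_gap: -0.0001
```

```bash
python3 - <<'E'
from h import *
ims=[];
for _ in range(3): e=cam('scene'); ims.append(e['image'].astype(float))
im=np.mean(ims,0).astype(np.uint8)
save(im[190:280,220:360],'s14.png',5.5)
s=get_state(); print(s['clock'],s['tcp_pos'],s['wrist_force'])
save(im[200:260,300:370],'s14b.png',11)
E
```

```text
32.775 [ 0.54525888 -0.11537182  0.01437145] [ 2.98300028 -1.90043979  1.11218733]
```

View pics/s14.png

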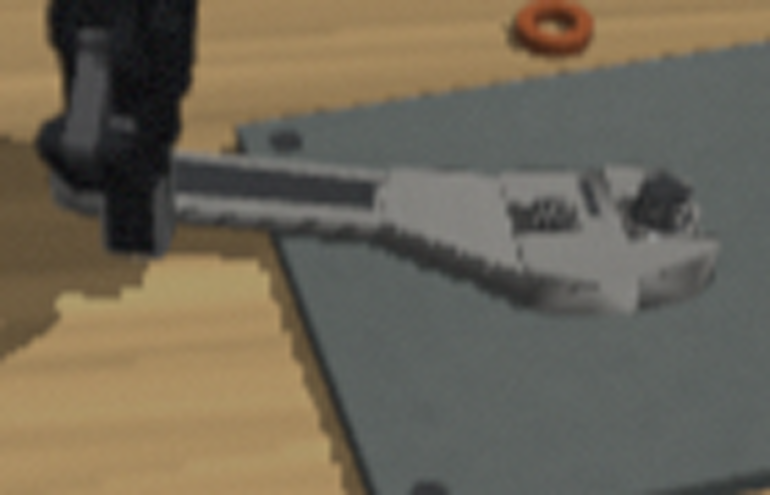

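View pics/s14b.png

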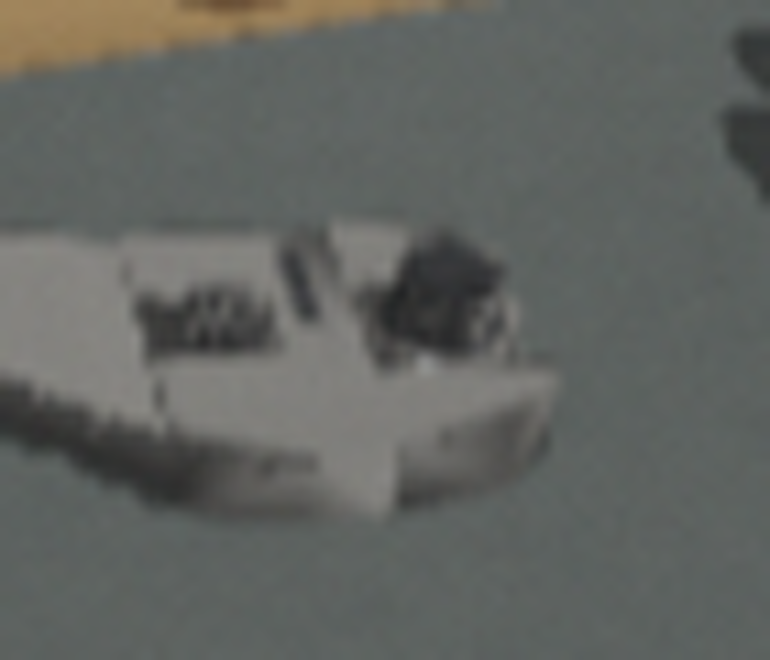

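Call:
arm_command --motion '[{"x": -0.1,"y": -0.6,"z": 0,"rx": 0,"ry": 0,"rz": 0.2,"hand": 1},{"x": -0.2,"y": -1.2,"z": 0,"rx": 0,"ry": 0,"rz": 0.3,"hand": 1},{"x": -0.2,"y": -1.2,"z": 0,"rx": 0,"ry": 0,"rz": 0.3,"hand": 1}]'

```text
clock: 33.15
tcp_pos: [0.5443, -0.1153, 0.0144]
orientation: [0.0, 0.799, 0.602, 0.0]
wrist_force: [4.9, -2.2, -0.5]
finger_gap: -0.0002
```

Call:
arm_command --motion '[{"x": -0.1,"y": -0.6,"z": 0,"rx": 0,"ry": 0,"rz": 0.2,"hand": 1},{"x": -0.2,"y": -1.2,"z": 0,"rx": 0,"ry": 0,"rz": 0.3,"hand": 1},{"x": -0.2,"y": -1.2,"z": 0,"rx": 0,"ry": 0,"rz": 0.3,"hand": 1}]'

```text
clock: 33.52
tcp_pos: [0.5429, -0.115, 0.0144]
orientation: [0.0, 0.8, 0.6, 0.0]
wrist_force: [4.6, -0.7, 0.0]
finger_gap: -0.0001
```

```bash
python3 - <<'E'
from h import *
e=cam('scene')
im=e['image']; save(im[190:280,220:360],'s15.png',5.5)
def ang(a,b,sc,o,n):
    p=world_z(e,[[o[0]+q[0]/sc-.4,o[1]+q[1]/sc-.4] for q in(a,b)],.024); v=p[1]-p[0]; print(n,np.degrees(np.arctan2(v[1],v[0])),p[:,:2])
ang((303,290),(165,300),4.4,(220,170),'s12')
ang((302,247),(140,243),4.4,(220,170),'s13')
ang((372,195),(178,180),5.5,(220,190),'s14')
s=get_state(); print(s['clock'],s['tcp_pos'],s['wrist_force'])
E
```

```text
s12 -89.6519270984799 [[ 0.56865015 -0.03920872]
 [ 0.56898793 -0.09480864]]
s13 -97.88782935890588 [[ 0.54233543 -0.03612473]
 [ 0.53313598 -0.10252517]]
s14 -102.5008549529238 [[ 0.54026503 -0.03769044]
 [ 0.52620854 -0.10109068]]
33.575 [ 0.5429034  -0.11501777  0.01439966] [ 3.85035071 -1.35708117 -0.2990415 ]
```

View pics/s15.png

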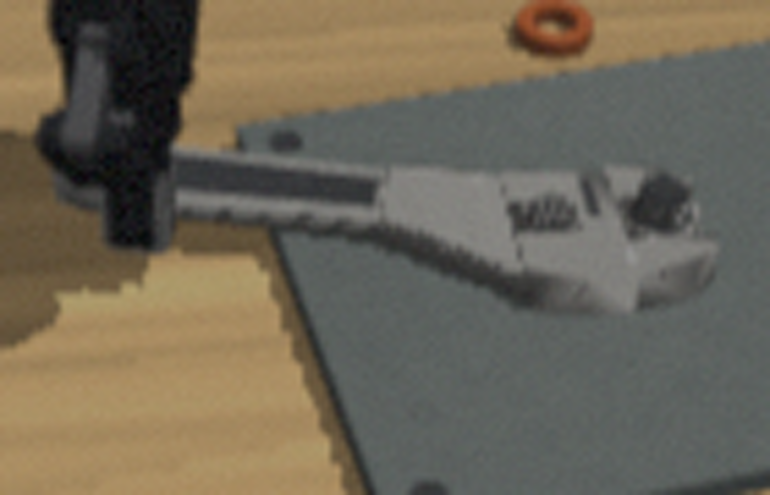

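Call:
arm_command --motion '[{"x": -0.1,"y": -0.6,"z": 0,"rx": 0,"ry": 0,"rz": 0.2,"hand": 1},{"x": -0.2,"y": -1.2,"z": 0,"rx": 0,"ry": 0,"rz": 0.3,"hand": 1},{"x": -0.2,"y": -1.2,"z": 0,"rx": 0,"ry": 0,"rz": 0.3,"hand": 1}]'

```text
clock: 33.95
tcp_pos: [0.5415, -0.115, 0.0144]
orientation: [-0.0, 0.802, 0.598, -0.0]
wrist_force: [4.3, -1.3, 0.3]
finger_gap: -0.0003
```

```bash
python3 - <<'E'
from h import *
ims=[]
for _ in range(3): e=cam('scene'); ims.append(e['image'].astype(float))
N=np.mean(ims,0).astype(np.uint8)[190:280,220:360,::-1]
save(N[...,::-1],'s16.png',5.5)
L=lambda n:cv2.resize(cv2.imread('pics/'+n),(140,90),interpolation=cv2.INTER_AREA)
a13=cv2.resize(cv2.imread('pics/s13.png'),(180,140),interpolation=cv2.INTER_AREA)[20:110,:140]
g=lambda x:cv2.GaussianBlur(cv2.cvtColor(np.ascontiguousarray(x),cv2.COLOR_BGR2GRAY),(0,0),.7).astype(np.float32)
B=g(N)
R=dict(handle=(255,300,208,236),head=(300,345,212,250),jaw=(324,335,216,228),fixed=(325,352,232,248),corner=(262,300,205,213),stud=(333,348,218,234))
for nm,A in(('s13',g(a13)),('s14',g(L('s14.png'))),('s15',g(L('s15.png')))):
    for n,(x0,x1,y0,y1) in R.items():
        T=A[y0-190:y1-190,x0-220:x1-220]; W=np.float32([[1,0,x0-220],[0,1,y0-190]])
        try:
            c,W=cv2.findTransformECC(T,B,W,cv2.MOTION_TRANSLATION,(3,300,1e-6)); print(nm,n,np.round(W[:,2]-[x0-220,y0-190],2),round(c,3))
        except Exception as ex: print(nm,n,'fail')
P0=np.array([.545,-.06,.024]);N0=np.array([.5625,.0525,0])
for dphi in(1,):
    t=np.radians(-dphi);M=np.array([[np.cos(t),-np.sin(t),0],[np.sin(t),np.cos(t),0],[0,0,1]]); print('px per deg at handle',proj(e,N0+M@(P0-N0))-proj(e,P0))
print(get_state()['wrist_force'])
E
```

```text
s13 handle [ 1.07 -2.82] 0.9
s13 head [ 0.03 -0.87] 0.973
s13 jaw [ 0.46 -0.7 ] 0.94
s13 fixed [-1.01  0.3 ] 0.977
s13 corner [-0.3  -0.13] 0.993
s13 stud [ 0.18 -0.06] 0.991
s14 handle [ 0.42 -0.83] 0.986
s14 head [-0.08 -0.2 ] 0.995
s14 jaw [ 0.1  -0.45] 0.969
s14 fixed [-0.48  0.4 ] 0.986
s14 corner [-0.49 -0.1 ] 0.993
s14 stud [ 0.18 -0.15] 0.989
s15 handle [ 0.12 -0.31] 0.991
s15 head [-0.08 -0.08] 0.998
s15 jaw [ 0.05 -0.36] 0.974
s15 fixed [-0.3   0.33] 0.99
s15 corner [-0.43 -0.14] 0.993
s15 stud [ 0.23 -0.19] 0.99
px per deg at handle [[ 0.06073604 -0.7183095 ]]
[ 3.65756561 -2.34019239  0.32808618]
```

Call:
arm_command --motion '[{"x": -0.1,"y": -0.6,"z": 0,"rx": 0,"ry": 0,"rz": 0.2,"hand": 1},{"x": -0.2,"y": -1.2,"z": 0,"rx": 0,"ry": 0,"rz": 0.3,"hand": 1},{"x": -0.2,"y": -1.2,"z": 0,"rx": 0,"ry": 0,"rz": 0.3,"hand": 1},{"x": -0.2,"y": -1.2,"z": 0,"rx": 0,"ry": 0,"rz": 0.3,"hand": 1}]'

```text
clock: 34.6
tcp_pos: [0.5407, -0.1148, 0.0144]
orientation: [0.0, 0.803, 0.596, 0.0]
wrist_force: [4.7, -1.4, 0.0]
finger_gap: -0.0001
```

Call:
arm_command --motion '[{"x": -0.1,"y": -0.6,"z": 0,"rx": 0,"ry": 0,"rz": 0.2,"hand": 1},{"x": -0.2,"y": -1.2,"z": 0,"rx": 0,"ry": 0,"rz": 0.3,"hand": 1},{"x": -0.2,"y": -1.2,"z": 0,"rx": 0,"ry": 0,"rz": 0.3,"hand": 1},{"x": -0.2,"y": -1.2,"z": 0,"rx": 0,"ry": 0,"rz": 0.3,"hand": 1}]'

```text
clock: 35.1
tcp_pos: [0.5388, -0.1145, 0.0143]
orientation: [-0.0, 0.805, 0.593, -0.0]
wrist_force: [2.9, -1.6, 1.3]
finger_gap: 0.0001
```

```bash
python3 - <<'E'
from h import *
ims=[]
for _ in range(4): e=cam('scene'); ims.append(e['image'].astype(float))
N=np.mean(ims,0); np.save('n1.npy',N)
save(N.astype(np.uint8)[205:255,300:365],'s17.png',12)
print(get_state()['wrist_force'],get_state()['tcp_pos'])
E
```

```text
[ 1.75576956 -1.4299588   1.79691371] [ 0.53884846 -0.1145186   0.01425875]
```

View pics/s17.png

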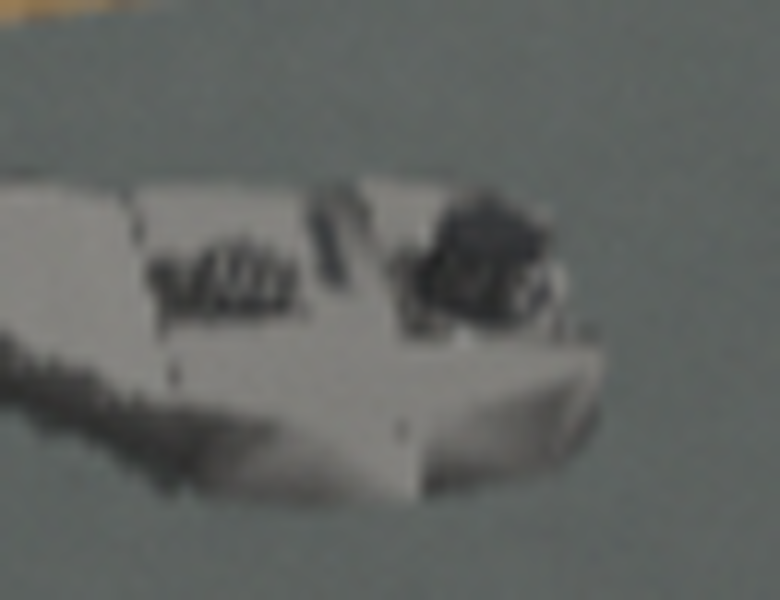

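```bash
python3 - <<'E'
from h import *
e=cam('scene')
for c in((225,285),(490,215)):
    print(world_z(e,[[300+c[0]/12-.45,205+c[1]/12-.45]],.0305 if c[0]<300 else .04))
print([ (r['at'],r['score'],world_z(e,[r['at']],.0305)) for r in finder.find_in(e,'worm')])
E
```

```text
[[0.56212959 0.01530347 0.0305    ]]
[[0.56115332 0.05493434 0.04      ]]
[([319.1, 229.6], 0.38, array([[0.56574347, 0.01606482, 0.0305    ]]))]
```

Call:
arm_command --motion '[{"x": 0,"y": 10,"z": 0,"rx": 0,"ry": 0,"rz": 0,"hand": 1},{"x": 0,"y": 20,"z": -20,"rx": 0,"ry": 0,"rz": 0,"hand": 1},{"x": 0,"y": 25,"z": -60,"rx": 0,"ry": 0,"rz": -8,"hand": 1},{"x": 0,"y": 25,"z": -60,"rx": 0,"ry": 0,"rz": -16.5,"hand": 1}]'

```text
clock: 35.9
tcp_pos: [0.5655, -0.1228, 0.0771]
orientation: [0.002, 0.71, 0.705, 0.001]
wrist_force: [-0.3, -0.2, 0.1]
finger_gap: 0.0001
```

```bash
python3 - <<'E'
from h import *
ims=[]
for _ in range(3): e=cam('scene'); ims.append(e['image'].astype(float))
N=np.mean(ims,0); np.save('n2.npy',N)
save(N.astype(np.uint8)[190:280,220:360],'s18.png',5.5)
d=cam('top'); save(d['image'][150:260,170:320],'t18.png',5)
s=get_state();print(s['clock'],s['wrist_force'],s['tcp_pos'],s['orientation'])
E
```

```text
36.1 [ 0.22999183  0.11799556 -0.85145256] [ 0.56239397 -0.12168848  0.07353908] [-1.00418507e-03  7.12347752e-01  7.01825787e-01 -4.85054117e-04]
```

View pics/s18.png

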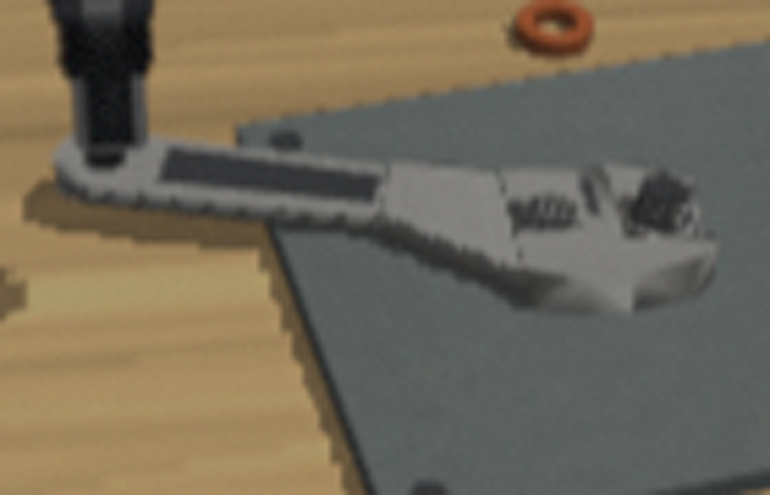

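View pics/t18.png

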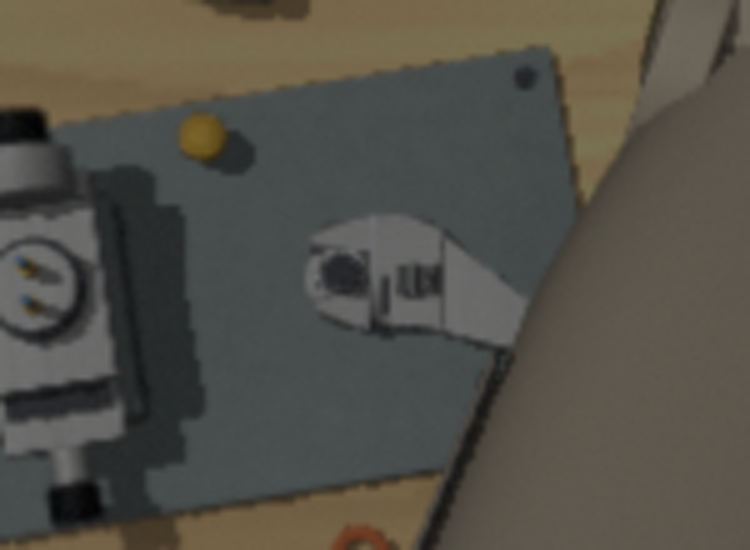

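```bash
python3 - <<'E'
from h import *
e=cam('scene')
W=lambda c,s,o,z=.024: world_z(e,[[o[0]+c[0]/s-.45,o[1]+c[1]/s-.45]],z)[0]
def A(l,r,s,o,n):
    a=W(l,s,o);b=W(r,s,o);v=a-b;print(n,np.degrees(np.arctan2(v[1],v[0])),np.hypot(*v[:2]))
A((163,165),(380,188),5.5,(220,190),'now')
A((52,433),(222,360),4.4,(250,170),'before(s8)')
A((50,432),(218,360),4.4,(250,170),'start')
for c in((105,155),):
    v=W(c,5.5,(220,190))-[.5625,.0525,0]; print(np.degrees(np.arctan2(v[1],v[0])),np.hypot(*v[:2]))
E
```

```text
now -105.0199152311406 0.07354920212997325
before(s8) -65.21962812079006 0.07518528575867706
start -65.23960487536085 0.0742418176699369
-106.31818120121562 0.18477094654784731
```

```bash
python3 - <<'E'
from h import *
e=cam('scene')
def quad(n,im,crop,s):
    pass
def inlay(imbgr,name):
    g=cv2.cvtColor(imbgr,cv2.COLOR_BGR2GRAY); return g
L8=cv2.resize(cv2.imread('pics/s8.png'),(180,140),interpolation=cv2.INTER_AREA); o8=(250,170)
LN=np.load('n2.npy')[...,::-1].astype(np.uint8)
def fit(im,o,box,n,thr):
    g=cv2.cvtColor(np.ascontiguousarray(im),cv2.COLOR_BGR2GRAY); x0,x1,y0,y1=box
    m=np.zeros_like(g); m[y0-o[1]:y1-o[1],x0-o[0]:x1-o[0]]=1
    hsv=im.astype(int); dark=(g<thr)&(m>0)
    k,lab,st,ce=cv2.connectedComponentsWithStats(dark.astype(np.uint8)); i=1+np.argmax(st[1:,4])
    ys,xs=np.nonzero(lab==i); p=world_z(e,np.c_[xs+o[0],ys+o[1]],.024)[:,:2]
    c=p.mean(0); u,s,v=np.linalg.svd(p-c); d=v[0]; d=d if d[1]<0 else -d
    print(n,len(p),c,np.degrees(np.arctan2(d[1],d[0])), np.ptp((p-c)@d),np.ptp((p-c)@v[1]))
for thr in(75,85,95):
    fit(L8,o8,(258,304,245,277),'s8',thr); fit(LN,(0,0),(247,292,213,229),'now',thr)
E
```

```text
s8 258 [ 0.62785034 -0.06177427] -60.50761299112713 0.06939566296289107 0.015719833463786102
now 190 [ 0.52682864 -0.07196359] -105.66454177672342 0.07095314508014203 0.01505534946935479
s8 267 [ 0.62798705 -0.06209565] -61.02691960675952 0.06949531695146635 0.01574059686955545
now 205 [ 0.52691621 -0.07202712] -105.9798363039156 0.07157733367462826 0.015883866961564647
s8 306 [ 0.62764275 -0.06138838] -60.81372234547146 0.07186916961876874 0.017626878631202256
now 233 [ 0.52690691 -0.07182284] -106.13459081068257 0.0726453755574219 0.017866334871879795
```

Handle turned 45.1° by the inlay fit (−60.8° to −105.9°), which is 5° past the nominal 40°. I'll re-stroke the worm to see whether the jaw has opened and, if so, take it up again.

Call:
arm_command --motion '[{"x": 50,"y": -4,"z": -5,"rx": 0,"ry": 0,"rz": 0,"hand": 1},{"x": 100,"y": -4,"z": -5,"rx": 0,"ry": 0,"rz": 0,"hand": 1},{"x": 132,"y": -4,"z": 5,"rx": 0,"ry": 0,"rz": 0,"hand": 1},{"x": 132,"y": -4,"z": 30,"rx": 0,"ry": 0,"rz": 0,"hand": 1},{"x": 132,"y": -4,"z": 37,"rx": 0,"ry": 0,"rz": 0,"hand": 1},{"x": 132,"y": -4,"z": 38,"rx": 0,"ry": 0,"rz": 0,"hand": 1},{"x": 132,"y": -4,"z": 38,"rx": 0,"ry": 0,"rz": 0,"hand": 1},{"x": 132,"y": -4,"z": 38,"rx": 0,"ry": 0,"rz": 0,"hand": 1}]'

```text
clock: 37.2
tcp_pos: [0.5614, 0.0095, 0.0371]
orientation: [0.001, 0.712, 0.702, 0.0]
wrist_force: [0.2, 1.0, 0.1]
finger_gap: -0.0
```

```bash
python3 - <<'E'
from h import *
e=cam('scene'); save(e['image'][170:270,270:400],'s19.png',6)
s=get_state();print(s['clock'],s['wrist_force'],s['tcp_pos'],s['orientation'])
E
```

```text
37.25 [-0.39228949  1.24504133 -0.21261701] [0.56134298 0.00955741 0.03705563] [5.19579069e-04 7.11651296e-01 7.02532581e-01 3.69311823e-04]
```

View pics/s19.png

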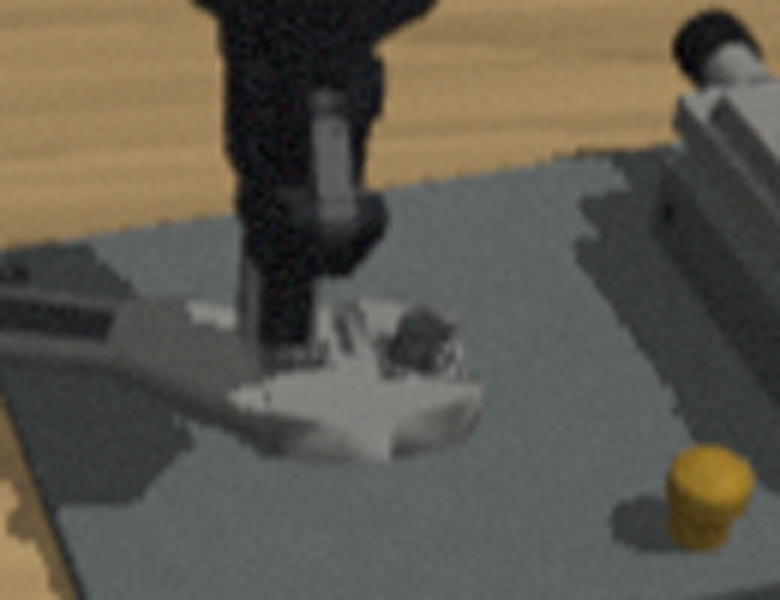

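Call:
arm_command --motion '[{"x": 0,"y": 0,"z": 4,"rx": 0,"ry": 0,"rz": 0,"hand": 1},{"x": 0,"y": 0,"z": 5.5,"rx": 0,"ry": 0,"rz": 0,"hand": 1},{"x": 0,"y": 0,"z": 6,"rx": 0,"ry": 0,"rz": 0,"hand": 1},{"x": 0,"y": 0,"z": 6,"rx": 0,"ry": 0,"rz": 0,"hand": 1}]'

```text
clock: 37.75
tcp_pos: [0.5607, 0.01, 0.0304]
orientation: [0.0, 0.711, 0.703, -0.0]
wrist_force: [-0.6, -0.7, 1.3]
finger_gap: -0.0
```

Call:
arm_command --motion '[{"x": 0,"y": 0,"z": 1,"rx": 0,"ry": 0,"rz": 0,"hand": 1},{"x": 0,"y": 0,"z": 1,"rx": 0,"ry": 0,"rz": 0,"hand": 1}]'

```text
clock: 38.0
tcp_pos: [0.5608, 0.0099, 0.0302]
orientation: [0.0, 0.711, 0.703, 0.0]
wrist_force: [-2.2, -1.0, 6.7]
finger_gap: 0.0002
```

Call:
arm_command --motion '[{"x": 1,"y": 0,"z": 0,"rx": 0,"ry": 0,"rz": 0,"hand": 1},{"x": 2,"y": 0,"z": 0.2,"rx": 0,"ry": 0,"rz": 0,"hand": 1},{"x": 3,"y": 0,"z": 0.4,"rx": 0,"ry": 0,"rz": 0,"hand": 1}]'

```text
clock: 38.38
tcp_pos: [0.5609, 0.0104, 0.0301]
orientation: [0.002, 0.712, 0.702, -0.002]
wrist_force: [-4.6, -10.3, 10.6]
finger_gap: -0.0002
```

Call:
arm_command --motion '[{"x": 0,"y": -1,"z": -3,"rx": 0,"ry": 0,"rz": 0,"hand": 1},{"x": 3,"y": -2,"z": -3,"rx": 0,"ry": 0,"rz": 0,"hand": 1},{"x": 3,"y": -2,"z": -2,"rx": 0,"ry": 0,"rz": 0,"hand": 1},{"x": 3,"y": -2,"z": -1.5,"rx": 0,"ry": 0,"rz": 0,"hand": 1}]'

```text
clock: 38.88
tcp_pos: [0.5587, 0.0165, 0.0304]
orientation: [-0.0, 0.711, 0.703, 0.0]
wrist_force: [-1.2, 1.6, 4.4]
finger_gap: -0.0003
```

Call:
arm_command --motion '[{"x": 0,"y": 0,"z": 0.4,"rx": 0,"ry": 0,"rz": 0,"hand": 1},{"x": 0,"y": 0,"z": 0.4,"rx": 0,"ry": 0,"rz": 0,"hand": 1}]'

```text
clock: 39.12
tcp_pos: [0.5587, 0.0165, 0.0304]
orientation: [-0.0, 0.711, 0.703, 0.0]
wrist_force: [-1.1, 1.7, 5.5]
finger_gap: -0.0
```

Contact is now on the worm's crown. A gentle stroke next.

Call:
arm_command --motion '[{"x": 1,"y": 0,"z": 0.2,"rx": 0,"ry": 0,"rz": 0,"hand": 1},{"x": 2,"y": 0,"z": 0.3,"rx": 0,"ry": 0,"rz": 0,"hand": 1},{"x": 2.5,"y": 0,"z": 0.3,"rx": 0,"ry": 0,"rz": 0,"hand": 1}]'

```text
clock: 39.5
tcp_pos: [0.5588, 0.0168, 0.0304]
orientation: [0.001, 0.712, 0.702, -0.002]
wrist_force: [-3.2, -7.1, 6.8]
finger_gap: 0.0001
```

Call:
arm_command --motion '[{"x": 1,"y": -0.5,"z": 0.6,"rx": 0,"ry": 0,"rz": 0,"hand": 1},{"x": 2,"y": -1,"z": 0.9,"rx": 0,"ry": 0,"rz": 0,"hand": 1},{"x": 3,"y": -1,"z": 1,"rx": 0,"ry": 0,"rz": 0,"hand": 1}]'

```text
clock: 39.88
tcp_pos: [0.5587, 0.0187, 0.0302]
orientation: [0.003, 0.712, 0.702, -0.001]
wrist_force: [-2.8, -7.5, 11.6]
finger_gap: -0.0
```

Call:
arm_command --motion '[{"x": 1,"y": -0.5,"z": 0,"rx": 0,"ry": 0,"rz": 0,"hand": 1},{"x": 2,"y": -1,"z": 0,"rx": 0,"ry": 0,"rz": 0,"hand": 1},{"x": 3,"y": -1,"z": 0,"rx": 0,"ry": 0,"rz": 0,"hand": 1},{"x": 4,"y": -1,"z": 0,"rx": 0,"ry": 0,"rz": 0,"hand": 1}]'

```text
clock: 40.38
tcp_pos: [0.5587, 0.0225, 0.0303]
orientation: [0.003, 0.712, 0.702, -0.001]
wrist_force: [-1.7, -8.3, 9.1]
finger_gap: 0.0002
```

```bash
cat > inl.py <<'E'
from h import *
def inlay(e,im=None,box=(247,292,208,235)):
    im=e['image'] if im is None else im
    g=cv2.cvtColor(np.ascontiguousarray(im.astype(np.uint8)),cv2.COLOR_RGB2GRAY); x0,x1,y0,y1=box
    for thr in(75,85):
        dark=np.zeros_like(g); dark[y0:y1,x0:x1]=g[y0:y1,x0:x1]<thr
        k,lab,st,ce=cv2.connectedComponentsWithStats(dark); i=1+np.argmax(st[1:,4]); ys,xs=np.nonzero(lab==i)
        p=world_z(e,np.c_[xs,ys],.024)[:,:2]; c=p.mean(0); v=np.linalg.svd(p-c)[2]; d=v[0]*(1 if v[0][1]<0 else -1)
        w=c-[.5625,.0525]
        print(thr,len(p),c.round(4),'dir',np.degrees(np.arctan2(d[1],d[0])).round(2),'len',np.ptp((p-c)@d).round(4),'bear',np.degrees(np.arctan2(w[1],w[0])).round(2))
E
python3 - <<'E'
from inl import *
e=cam('scene'); save(e['image'][190:280,220:360],'s20.png',5.5); inlay(e)
inlay(e,np.load('n2.npy'))
E
```

```text
75 743 [ 0.5307 -0.0641] dir -87.17 len 0.0882 bear -105.24
85 963 [ 0.5316 -0.0678] dir -86.26 len 0.0911 bear -104.4
75 190 [ 0.5268 -0.072 ] dir -105.66 len 0.071 bear -105.99
85 256 [ 0.5519 -0.0769] dir -99.84 len 0.0804 bear -94.67
```

View pics/s20.png

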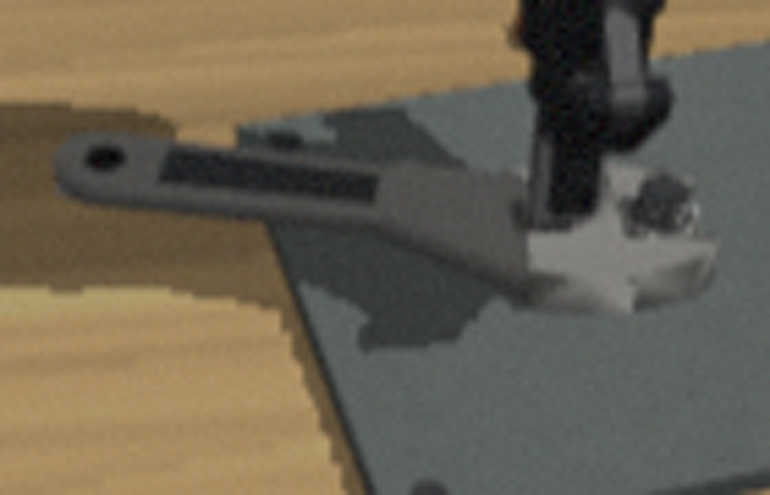

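Call:
arm_command --motion '[{"x": -3,"y": 0,"z": -4,"rx": 0,"ry": 0,"rz": 0,"hand": 1},{"x": -6,"y": 2,"z": -45,"rx": 0,"ry": 0,"rz": 0,"hand": 1},{"x": -60,"y": 8,"z": -45,"rx": 0,"ry": 0,"rz": 5,"hand": 1},{"x": -115,"y": 10,"z": -45,"rx": 0,"ry": 0,"rz": 10,"hand": 1},{"x": -142,"y": 10,"z": -40,"rx": 0,"ry": 0,"rz": 14.8,"hand": 1},{"x": -142,"y": 10,"z": -35,"rx": 0,"ry": 0,"rz": 14.8,"hand": 1},{"x": -142,"y": 10,"z": -35,"rx": 0,"ry": 0,"rz": 14.8,"hand": 1}]'

```text
clock: 41.3
tcp_pos: [0.5643, -0.1156, 0.0628]
orientation: [-0.001, 0.796, 0.606, -0.0]
wrist_force: [-0.1, -0.3, 0.4]
finger_gap: 0.0001
```

```bash
python3 - <<'E'
from inl import *
ims=[]
for _ in range(3): e=cam('scene'); ims.append(e['image'].astype(float))
N=np.mean(ims,0); save(N[190:280,220:360].astype(np.uint8),'s21.png',5.5); inlay(e,N)
s=get_state();print(s['clock'],s['wrist_force'],s['tcp_pos'],s['orientation'])
E
```

```text
75 243 [ 0.5217 -0.08  ] dir -116.99 len 0.089 bear -107.12
85 259 [ 0.5221 -0.0792] dir -116.53 len 0.0888 bear -107.05
41.45 [ 0.48596608 -0.73075389  0.45894061] [ 0.56511938 -0.11525033  0.06370218] [-2.76038114e-04  7.95306697e-01  6.06207208e-01 -5.73113150e-05]
```

View pics/s21.png

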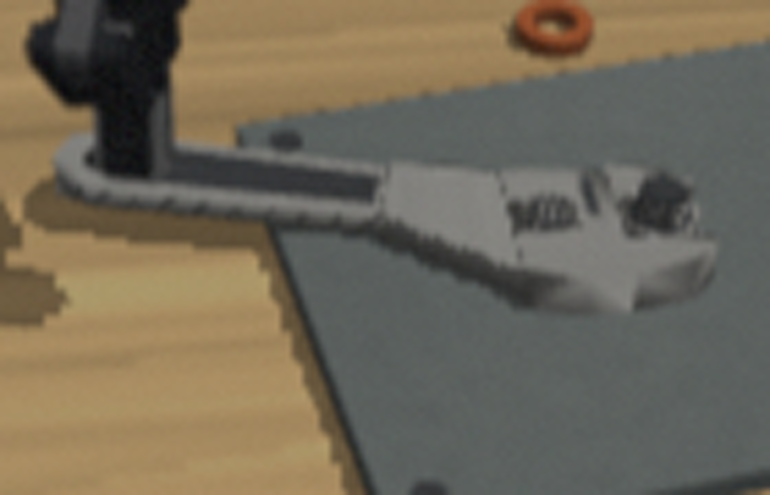

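Call:
arm_command --motion '[{"x": 0,"y": 0,"z": 35,"rx": 0,"ry": 0,"rz": 0,"hand": 1},{"x": 0,"y": 0,"z": 48,"rx": 0,"ry": 0,"rz": 0,"hand": 1},{"x": 0,"y": 0,"z": 49,"rx": 0,"ry": 0,"rz": 0,"hand": 1},{"x": 0,"y": -6,"z": 49,"rx": 0,"ry": 0,"rz": 0,"hand": 1},{"x": 0,"y": -12,"z": 49,"rx": 0,"ry": 0,"rz": 0,"hand": 1},{"x": 0,"y": -17,"z": 49,"rx": 0,"ry": 0,"rz": 0,"hand": 1},{"x": 0,"y": -17,"z": 49,"rx": 0,"ry": 0,"rz": 0,"hand": 1}]'

```text
clock: 42.32
tcp_pos: [0.5485, -0.112, 0.0152]
orientation: [0.0, 0.796, 0.605, 0.0]
wrist_force: [0.5, -0.8, 0.7]
finger_gap: 0.0
```

Call:
arm_command --motion '[{"x": 0,"y": -1,"z": 0,"rx": 0,"ry": 0,"rz": 0,"hand": 1},{"x": 0,"y": -2,"z": 0,"rx": 0,"ry": 0,"rz": 0,"hand": 1},{"x": 0,"y": -3,"z": 0,"rx": 0,"ry": 0,"rz": 0,"hand": 1},{"x": 0,"y": -3,"z": 0,"rx": 0,"ry": 0,"rz": 0,"hand": 1}]'

```text
clock: 42.82
tcp_pos: [0.5459, -0.1112, 0.0147]
orientation: [-0.0, 0.796, 0.605, -0.0]
wrist_force: [0.3, 0.0, -0.1]
finger_gap: 0.0001
```

Call:
arm_command --motion '[{"x": 0,"y": -1,"z": 0,"rx": 0,"ry": 0,"rz": 0,"hand": 1},{"x": 0,"y": -2,"z": 0,"rx": 0,"ry": 0,"rz": 0,"hand": 1},{"x": 0,"y": -3,"z": 0,"rx": 0,"ry": 0,"rz": 0,"hand": 1},{"x": 0,"y": -3.5,"z": 0,"rx": 0,"ry": 0,"rz": 0,"hand": 1},{"x": 0,"y": -3.5,"z": 0,"rx": 0,"ry": 0,"rz": 0,"hand": 1}]'

```text
clock: 43.45
tcp_pos: [0.5425, -0.1103, 0.0148]
orientation: [0.0, 0.796, 0.605, -0.0]
wrist_force: [0.3, -0.3, 0.4]
finger_gap: -0.0001
```

Call:
arm_command --motion '[{"x": 0,"y": -0.5,"z": 0,"rx": 0,"ry": 0,"rz": 0,"hand": 1},{"x": 0,"y": -1,"z": 0,"rx": 0,"ry": 0,"rz": 0,"hand": 1},{"x": 0,"y": -1,"z": 0,"rx": 0,"ry": 0,"rz": 0,"hand": 1}]'

```text
clock: 43.82
tcp_pos: [0.5416, -0.11, 0.0148]
orientation: [0.0, 0.796, 0.605, -0.0]
wrist_force: [1.1, -0.5, 0.0]
finger_gap: 0.0001
```

Contact begins. I load it gently.

Call:
arm_command --motion '[{"x": 0,"y": -0.5,"z": 0,"rx": 0,"ry": 0,"rz": 0,"hand": 1},{"x": 0,"y": -1,"z": 0,"rx": 0,"ry": 0,"rz": 0,"hand": 1},{"x": 0,"y": -1,"z": 0,"rx": 0,"ry": 0,"rz": 0,"hand": 1}]'

```text
clock: 44.2
tcp_pos: [0.5412, -0.11, 0.0149]
orientation: [0.0, 0.796, 0.605, 0.0]
wrist_force: [2.4, -0.9, -0.2]
finger_gap: -0.0002
```

Call:
arm_command --motion '[{"x": 0,"y": -0.5,"z": 0,"rx": 0,"ry": 0,"rz": 0,"hand": 1},{"x": 0,"y": -1,"z": 0,"rx": 0,"ry": 0,"rz": 0,"hand": 1},{"x": 0,"y": -1,"z": 0,"rx": 0,"ry": 0,"rz": 0,"hand": 1}]'

```text
clock: 44.58
tcp_pos: [0.5401, -0.1097, 0.0149]
orientation: [0.0, 0.796, 0.605, 0.0]
wrist_force: [3.6, -1.5, -0.6]
finger_gap: -0.0
```

Call:
arm_command --motion '[{"x": 0,"y": -0.5,"z": 0,"rx": 0,"ry": 0,"rz": 0,"hand": 1},{"x": 0,"y": -1,"z": 0,"rx": 0,"ry": 0,"rz": 0,"hand": 1},{"x": 0,"y": -1,"z": 0,"rx": 0,"ry": 0,"rz": 0,"hand": 1}]'

```text
clock: 44.95
tcp_pos: [0.5391, -0.1094, 0.0149]
orientation: [0.0, 0.796, 0.605, 0.0]
wrist_force: [3.6, -1.3, -0.7]
finger_gap: -0.0002
```

Call:
arm_command --motion '[{"x": 0,"y": 0,"z": 0,"rx": 0,"ry": 0,"rz": 0,"hand": 1},{"x": 0,"y": 0,"z": 0,"rx": 0,"ry": 0,"rz": 0,"hand": 1}]'

```text
clock: 45.2
tcp_pos: [0.539, -0.1094, 0.0149]
orientation: [0.0, 0.796, 0.605, 0.0]
wrist_force: [4.7, -1.5, 0.2]
finger_gap: 0.0001
```

```bash
python3 - <<'E'
from inl import *
ims=[]
for _ in range(3): e=cam('scene'); ims.append(e['image'].astype(float))
N=np.mean(ims,0).astype(np.uint8)
np.save('n3.npy',N)
S9=np.zeros_like(N); S9[170:310,220:400]=cv2.resize(cv2.imread('pics/s9.png'),(180,140),interpolation=cv2.INTER_AREA)[...,::-1]
S0=np.zeros_like(N); S0[170:310,250:430]=cv2.resize(cv2.imread('pics/scenec.png'),(180,140),interpolation=cv2.INTER_AREA)[...,::-1]
S5=np.zeros_like(N);
X,Y=np.meshgrid(np.arange(-60,30,.25)/1e3,np.arange(-35,35,.25)/1e3)
def rect(im,th,o):
    t=np.radians(th); P=np.stack([o[0]+X*np.cos(t)-Y*np.sin(t),o[1]+X*np.sin(t)+Y*np.cos(t),np.full_like(X,.028)],-1).reshape(-1,3)
    p=proj(e,P).reshape(X.shape+(2,)).astype(np.float32)
    return cv2.remap(im,p[...,0],p[...,1],cv2.INTER_CUBIC)
o=(.5625,.0535)
R=[rect(S0,134.2,o),rect(S9,134.2,o),rect(N,89.0,o)]
save(np.hstack(R)[::-1],'rect.png',.74)
save(R[1][::-1],'r9.png',2); save(R[2][::-1],'rN.png',2)
E
```

```text
(no output)
```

View pics/rect.png

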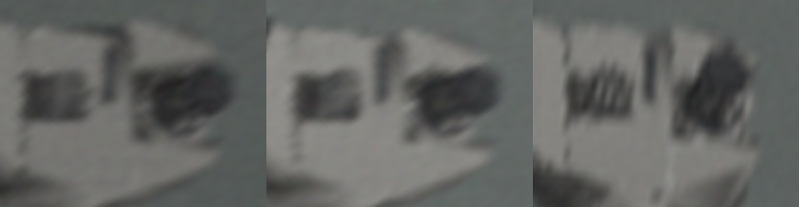

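```bash
python3 - <<'E'
import cv2,numpy as np
a=cv2.imread('pics/r9.png');b=cv2.imread('pics/rN.png')
for im in(a,b):
    for y in range(0,im.shape[0],40): cv2.line(im,(0,y),(8,y),(0,0,255),1)
    # edge rows in columns: jaw root x~ -14..-8mm -> col (x+60)*8 ; head x -28..-22
v=np.vstack([a[:300],b[:300]]); cv2.imwrite('pics/ab.png',v); print(v.shape)
for n,im in(('s9',a),('now',b)):
    g=cv2.cvtColor(im,cv2.COLOR_BGR2GRAY).astype(float)
    sat=(im.max(2).astype(float)-im.min(2))
    for nm,x0,x1 in(('head',-48,-30),('jaw',-14,-9),('jawtip',-8,-3)):
        prof=g[:,int((x0+60)*8):int((x1+60)*8)].mean(1); prof=np.convolve(prof,np.ones(9)/9,'same')
        d=np.diff(prof); r=20+np.argmax(d[20:240]); print(n,nm,'outer edge y mm',35-r/8)
E
```

```text
(600, 720, 3)
s9 head outer edge y mm 24.5
s9 jaw outer edge y mm 24.75
s9 jawtip outer edge y mm 23.25
now head outer edge y mm 26.25
now jaw outer edge y mm 26.0
now jawtip outer edge y mm 23.5
```

View pics/ab.png

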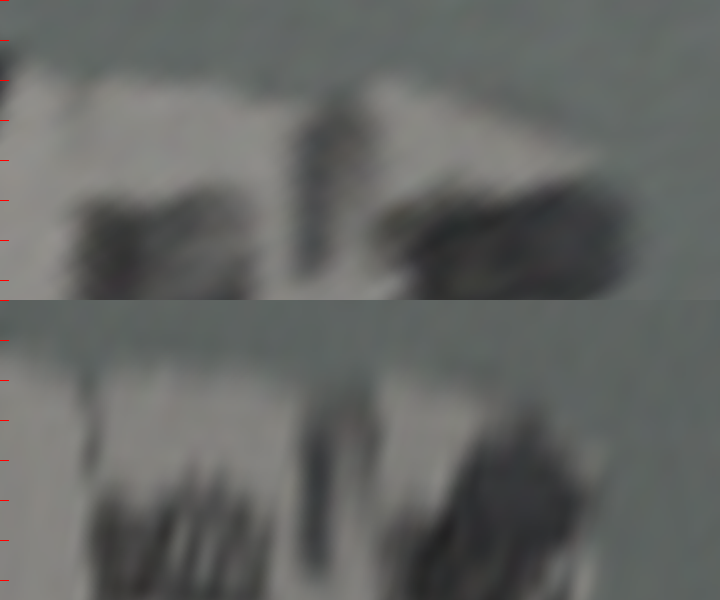

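The rectified comparison shows the jaw's outer edge 0.25 mm outside the head edge after closing and 0.25 mm inside it now, so the jaws have not spread. The handle held still under 4.9 N (0.8 N m), so the nut is firm. I retreat now.

Call:
arm_command --motion '[{"x": 0,"y": 6,"z": 0,"rx": 0,"ry": 0,"rz": 0,"hand": 1},{"x": 0,"y": 18,"z": 0,"rx": 0,"ry": 0,"rz": 0,"hand": 1},{"x": 0,"y": 25,"z": -50,"rx": 0,"ry": 0,"rz": 0,"hand": 1},{"x": -60,"y": 30,"z": -110,"rx": 0,"ry": 0,"rz": 0,"hand": 1},{"x": -110,"y": 30,"z": -150,"rx": 0,"ry": 0,"rz": 0,"hand": 1},{"x": -110,"y": 30,"z": -150,"rx": 0,"ry": 0,"rz": 0,"hand": 1},{"x": -110,"y": 30,"z": -150,"rx": 0,"ry": 0,"rz": 0,"hand": 1}]'

```text
clock: 46.22
tcp_pos: [0.5385, -0.2242, 0.1651]
orientation: [0.0, 0.797, 0.604, 0.0]
wrist_force: [0.6, -0.7, 0.1]
finger_gap: 0.0002
```

```bash
python3 - <<'E'
from inl import *
ims=[]
for _ in range(2): e=cam('scene'); ims.append(e['image'].astype(float))
N=np.mean(ims,0); save(N[170:310,220:400].astype(np.uint8),'s22.png',4.4); inlay(e,N,(247,292,213,229))
d=cam('top'); save(d['image'][110:280,150:330],'t22.png',4)
s=get_state();print(s['clock'],s['wrist_force'],s['tcp_pos'])
E
```

```text
75 194 [ 0.5269 -0.0725] dir -105.51 len 0.0716 bear -105.89
85 206 [ 0.527  -0.0724] dir -105.79 len 0.0721 bear -105.88
46.375 [ 0.70368886  0.00879579 -0.75287117] [ 0.53739991 -0.22143655  0.16270123]
```

View pics/s22.png

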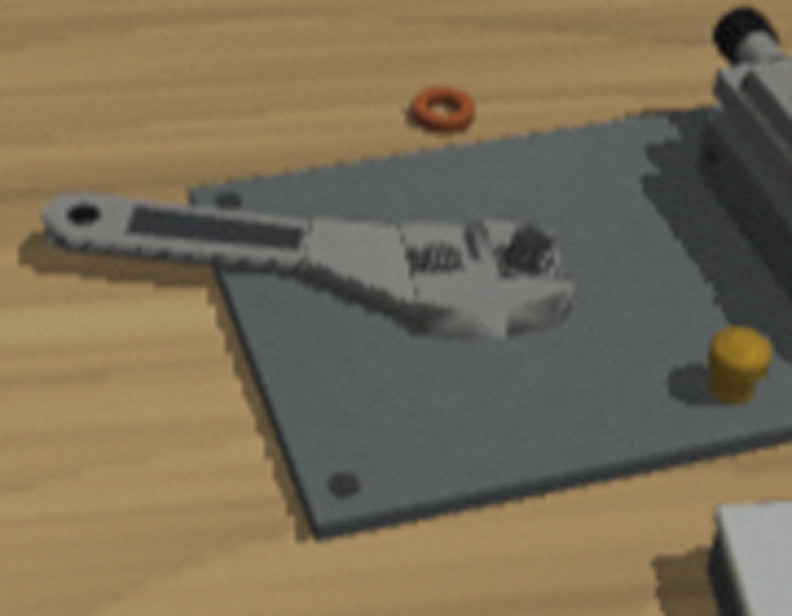

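View pics/t22.png

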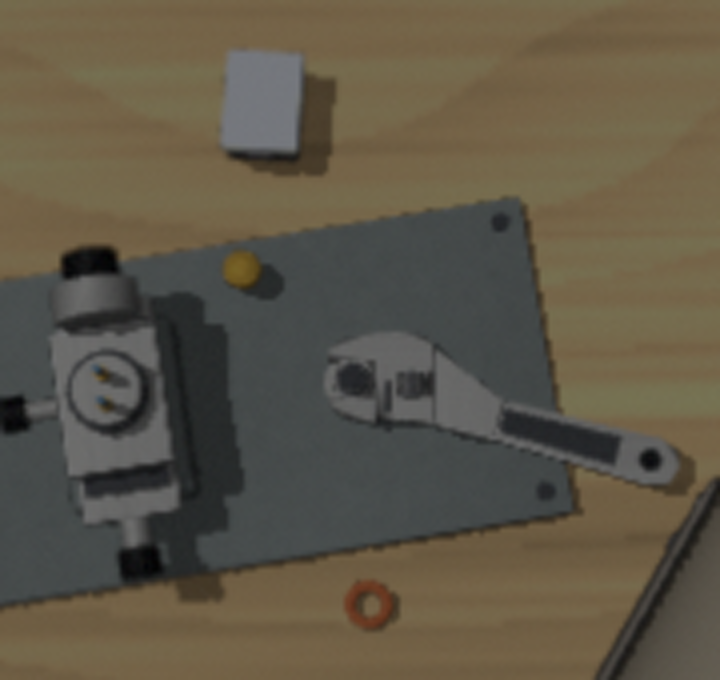

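```bash
python3 - <<'E'
from h import *
print(hand_in()); print(get_state()['clock'])
E
```

```text
the job is handed in; nothing more can be done
None
the job is handed in; nothing more can be done
```

The job is handed in. The jaws were closed onto the nut and the nut was swung clockwise until it came up firm. The robot finished clear of everything at about 46 s of the 72 s.

**Jaws:** I closed them with several light strokes on the worm, mostly 5 to 10 N. The worm stalled at 7.9 N along the rim with no travel. I estimate about 40 N on the jaw at that point, against the 70 N limit.

**Turn:** I pushed the handle clockwise, nearly all of it with about 1 to 2 N. Near the end it took about 5 N. I then took up the worm once more and tested the handle again. It held still under about 4.9 N (0.8 N m), so I took the nut as firm.

**Last checks:**
- **Handle angle:** it turned about 45° and did not spring back after release.
- **Jaw fit:** the jaw's outer edge was 0.25 mm outside the head edge after closing and 0.25 mm inside it at the end, so I saw no spread. That reading is only good to about 0.5 mm.
- **Wrench position:** it appears flat on the plate, with its mouth about 2 mm or less from the nut's axis.
- **Bystanders:** the ring, collet and box look unmoved in the pictures.

**What did not agree:**
- **Turn angle:** 45° is about 5° more than the nominal 0.70 rad (40°). I put this down to the nut's starting angle and a little play.
- **Late push:** before the re-tightening the handle was still creeping at about 4.5 N, so the stop was never felt as sharp.
- **First stroke:** my first press met the worm's side instead of its top, so I lifted off and repositioned.

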